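# Set the pendulum angle gauge on the bar and hold it at the mark

### The job

I need a tilt reference for lining up the manipulator. Pick up the angle gauge (the black block on top is its grip), hang its V saddle upright over the stand's bar, between the two black collars, with the dial square to the bar and facing left as the robot sees it; then rock it on the bar until the swinging pointer settles on the orange mark. Finish while still holding it there, at rest, with the saddle resting on the bar, and leave the other things on the table where they stand.

Things in the scene. Friction and masses are not known exactly. Their poses are not given: they have to be found in the camera images.
- gauge: Loose pendulum angle gauge, about 0.34 kg, 163 mm tall, standing upright on its saddle. Origin: centre of its underside; z up; its dial faces its -x, which starts roughly towards the robot's left; its y is sideways along the dial, +y away from the robot. Blue round dial housing 88 mm across, centred 74 mm above the origin, from x = -17 to +12 mm; below it the saddle, above it the black grip block.
- saddle (a point): Point in the gauge's inverted-V saddle, 12 mm above the gauge's origin, axes as the gauge's. It lies on the bar's axis when the upright gauge is seated (up to 2 mm off when rocked onto the seam). Saddle: two 6 mm plates at 90 degrees, 36 mm long along x, open below, 56 mm wide in y over its rubber feet.
- grip (a point): Middle of the gauge's black grip block, 142 mm above its origin, axes as the gauge's. The block is 24 mm (x) by 30 mm (y), from 118 to 163 mm above the origin; gripped across its 30 mm, along y, it cannot twist about x in the fingers.
- pointer (a joint): Angle (rad) of the black swinging pointer, a free pendulum 37 mm long pivoted at the dial's centre; it hangs plumb once settled (about 1 s). 0: it points to the foot of the gauge. Hinge axis: the gauge's +x; negative when the tip lies to the gauge's -y. Leaning the gauge's top towards its -y (towards the robot) by an angle makes it read minus that angle.
- mark (a joint): Angle (rad) of the preset orange mark on the white dial card, same axis and zero as the pointer, always between -0.50 and -0.25 (on the robot's side of the dial's foot); stiff, protected by the bezel. The pointer is on the mark when both read the same. The mark is 6.4 mm wide (about 10 degrees in all) and 16 mm long.
- pointer_tip (a point): Tip of the pointer, 36 mm from the pivot; its z axis points from the tip to the pivot.
- mark_tip (a point): The orange mark, 36 mm from the pivot; its z axis points from the mark to the pivot.
- stand: Stand, fixed to the table: grey base plate 190 mm (x) by 80 mm (y) by 12 mm, two posts 18 mm thick at x = +-75 mm, 97 mm tall, carrying a horizontal steel bar along the stand's x, which runs from the robot's left to its right. Origin: centre of its underside, z up.
- bar_mid (a point): Middle of the bar's axis, 85 mm above the table; x along the bar, z up. Bar 16 mm thick, uneven: a brass seam along its top stands 2 mm proud; the upright saddle clears it and climbs onto it by up to 2 mm when rocked. Two black collars, 28 mm across, leave the bar free from x = -50 to +50 mm.
- bottle_medium: Bystander: white bottle with a blue cap, 99 mm tall, loose, right side of the table.
- bottle_oil: Bystander: brown bottle with a black cap, 122 mm tall, loose, right side of the table.
- tube_a: Bystander: sample tube with a blue cap, 112 mm tall, standing loose, right side of the table.
- tip_box: Bystander: blue box of yellow pipette tips, 66 mm tall, loose, near right of the table.
- objective_can: Bystander: black cylindrical can, 38 mm across and 74 mm tall, loose, at the back of the table.
- bar_left (a point): Left end of the bar as the robot sees it, on its axis above the left post, 75 mm from bar_mid towards the stand's -x. The dial shall face this end.

How it is judged:
On the way:
1. the gauge sits upright with its saddle over the bar, between the collars, dial to the left (contact force between gauge and stand above 0.2 N and x of saddle in the frame of bar_mid between -0.035 and 0.035 m and y of saddle in the frame of bar_mid between -0.005 and 0.005 m and z of saddle in the frame of bar_mid between -0.005 and 0.005 m and angle between gauge's own z axis and vertical below 0.13 rad and x of bar_left in the frame of gauge below -0.02 m), for 0.2 s.
At the end, for the whole second after the job is handed in: The gripper holds the gauge (over 1 N), saddle resting on the bar (over 0.2 N, within 6 mm of its axis, 35 mm of its middle), dial to the left, gauge x within 0.2 rad of the bar, pointer at rest within 0.09 rad of the mark; fingers stay on it (angle between the z axis of pointer_tip and the z axis of mark_tip, either way round below 0.09 rad and velocity of joint pointer between -0.4 and 0.4 rad/s and linear speed of gauge below 0.02 m/s and contact force between gauge and stand above 0.2 N and contact force between the fingers and gauge above 1 N and x of saddle in the frame of bar_mid between -0.035 and 0.035 m and y of saddle in the frame of bar_mid between -0.006 and 0.006 m and z of saddle in the frame of bar_mid between -0.006 and 0.006 m and angle between the x axis of gauge and the x axis of stand, either way round below 0.2 rad and x of bar_left in the frame of gauge below -0.02 m); the arm keeps its last pose, push and grip.
It fails at once if a bystander (bottle, tube, tip box or can) is pushed more than 3 cm or knocked over (distance of any of bottle_medium, bottle_oil, tube_a, tip_box, objective_can from where it was at the start of the episode above 0.03 m or angle between any of objective_can, bottle_oil, bottle_medium, tube_a's own z axis and vertical above 0.5 rad).
It also fails if it takes over 42 s, if anything falls off the work surface, if the arm or the gripper's body presses on something with over 40 N, if the wrist force passes 120 N, or if a joint passes its speed limit or range.

### The arm

A 7-joint arm with a two-finger parallel gripper is mounted at the origin on a cart in front of the work surface, level with it; the furniture and walls round the work are solid. World frame = base frame: x ahead of the robot, y to its left, z up, the work surface at z = 0. Lengths are in m, angles in rad, forces in N, time in s.
With the tool pointing down it reaches from about 0.4 to 0.85 m from the base axis. Payload 10.4 kg.
Tool frame: the origin (TCP) lies midway between the tips of the shut fingers; the grasp point (between the pads) lies 19 mm behind it; z points along the fingers, y is the line along which they close (so a half turn about z gives the same grasp; the last joint's range is limited). The gripper opens to 87 mm and grips with 3 to 60 N. Pads are 19 mm wide; open, the fingers measure 117 mm over their backs; the gripper's body (75 mm by 190 mm) begins 51 mm behind the grasp point.
Start: joints at [-1.358, 0.332, -0.065, 1.46, 0.022, 1.35, -0.088], TCP at [0.146, 0.608, 0.194] pointing down, gripper open.
Joint ranges: [-2.6, 2.6], [-0.5, 2.12], [-1.47, 1.34], [0.16, 2.42], [-1.27, 4.41], [0.06, 2.06], [-2.6, 2.6]. Speed limits (rad/s): [2.22, 2.22, 2.79, 2.79, 3.14, 3.14, 3.14].

### API

Orientations are given as [roll, pitch, yaw] about the fixed x, y, z axes, in that order (R = Rz(yaw) Ry(pitch) Rx(roll)).
In Python, from rig import bot gives the robot as it stands.
- The arm moves only by the shell command python3 -m crank 'ROWS' [FORCE]. ROWS is JSON, a list that holds one entry, the list of rows, each a list of 7 numbers: the shift along the tool's x, y, z scaled (see below), then the turn, a rotation vector about the tool's x, y, z scaled (see below), then the opening, from 0 (shut) to 1 (fully open). A call has 1 to 5 rows; each row shifts and turns the commanded pose from where the row before left it, along the tool's axes as they then stand; what a row does not reach is not made up. The controller multiplies each number of a shift by 0.025 m and each number of a turn by 180 degrees. A row lasts 1/12 s, in which the tool goes at most 41.7 mm and 7.16 degrees, less where a joint would pass 70% of its speed; a pose out of reach is approached as far as the arm can. A call with a number of a shift or a turn outside -1 to 1 is refused whole. A call with a gripper value outside its range is refused whole. The fingers move at their own pace and stop on an object; FORCE is the grip in N (left out, the last holds). Time passes only in rows, so rows that do not move let the fingers close. It gives the time, the measured TCP pose, the force, the opening and the grip force at its end, in the units of the state.
- bot.observe(): the state, without advancing time (a new reading comes with each control period).
- bot.snapshot(name): name is "side" or "top"; returns a dict with "image" (400x640x3 uint8, red, green, blue), "fx", "fy", "cx", "cy" (pixels), "dist" ([k1, k2, p1, p2, k3] as OpenCV has them; the pictures are not rectified), "R" (3x3) and "t" (3): a world point X has camera coordinates R X + t. Camera axes: x right, y down, z forward; pixel columns grow to the right and rows downward; lengths in m; the calibration is good to about 2 mm. A picture is of the moment at which its call begins. There is no depth.
- bot.finish_job(): hands the job in; it is judged then, once.
Trained networks look in the newest picture that a camera, given by its name, has taken for a name from the list of things; names that differ only in an ending like _2 or _b are one class to them, and where a whole thing is asked for, a point or a joint stands for the part that bears it (a point fixed in the world has none). Each returns a list of dicts, best first, with "p" (0 to 1); they miss things now and then, are a little off and sometimes report something else, mostly with a low value. They report only what shows in the picture. A call takes as long as a camera call.
- bot.masks_of(camera, thing): "pixels" (400x640 bool, what is visible of it) and "extent" ([left, top, right, bottom] in pixels, round what is visible of it).
The state is a dict: "time": time; "joint_pos": joint angles; "qd": joint speeds; "joint_torque": joint torques, N m; "ee_pos": TCP position; "tool_rot": TCP orientation; "ft_force": force on the tool from outside, world axes, zero at the start; "torque": the same for the moment, N m; "opening": opening from 0.0 (shut) to 1.0 (fully open); "grasp_force": force on a finger pad.
Only numpy, scipy, OpenCV 4.12 (cv2) and the standard library are available. Lean on these libraries where they do the work, as an engineer would, in place of code of your own. Each camera call takes 0.05 s, during which the arm holds its last target. There are 200 camera calls.

## Working session

There is one attempt and no reset: what is moved stays moved. The work goes in short steps, Python scripts to look and compute and a shell command to move; the robot and the scene stay as the last step left them, time stands still between calls to the robot, and variables do not carry over. Pictures are saved under pics/ and viewed, at most 10 in all, crops included, and the job is handed in when it is done.

```bash
ls; mkdir -p pics
cat > h.py <<'E'
import numpy as np, cv2
from scipy.spatial.transform import Rotation as Ro
from rig import bot
def K(s): return np.array([[s['fx'],0,s['cx']],[0,s['fy'],s['cy']],[0,0,1.]])
def ray(s,uv):
    p=cv2.undistortPoints(np.array([[uv]],float),K(s),np.array(s['dist'],float))[0,0]
    R=np.array(s['R']);t=np.array(s['t']); return -R.T@t, R.T@np.array([p[0],p[1],1.])
def atz(s,uv,z):
    c,d=ray(s,uv); return c+d*(z-c[2])/d[2]
def proj(s,X):
    return cv2.projectPoints(np.array(X,float).reshape(-1,1,3),cv2.Rodrigues(np.array(s['R'],float))[0],np.array(s['t'],float),K(s),np.array(s['dist'],float))[0][:,0]
def tri(a,b):
    (c1,d1),(c2,d2)=a,b; A=np.stack([d1,-d2],1); k=np.linalg.lstsq(A,c2-c1,rcond=None)[0]
    p,q=c1+d1*k[0],c2+d2*k[1]; return (p+q)/2,np.linalg.norm(p-q)
def save(s,n): cv2.imwrite('pics/'+n,cv2.cvtColor(s['image'],cv2.COLOR_RGB2BGR))
E
python3 - <<'E'
from h import *
np.set_printoptions(precision=3,suppress=True)
o=bot.observe(); print({k:np.round(v,3) for k,v in o.items()})
for c in('side','top'):
    s=bot.snapshot(c); save(s,c+'0.png'); print(c,s['fx'],s['cx'],s['cy'],'cam',-np.array(s['R']).T@s['t'],'fwd',np.array(s['R'])[2])
    for n in('gauge','grip','saddle','stand','pointer','mark','bottle_medium','bottle_oil','tube_a','tip_box','objective_can'):
        for r in bot.masks_of(c,n)[:2]:
            m=r['pixels']; v,u=np.nonzero(m); print(c,n,round(r['p'],2),r['extent'],m.sum(),u.mean().round(1),v.mean().round(1))
E
```

```text
pics
{'time': np.float64(0.0), 'joint_pos': array([-1.358,  0.333, -0.065,  1.461,  0.022,  1.35 , -0.089]), 'qd': array([ 0.001,  0.001,  0.001,  0.   ,  0.002,  0.   , -0.001]), 'joint_torque': array([  0.001, -62.324,   0.025, -38.99 ,  -0.061,   0.04 ,   0.   ]), 'ee_pos': array([0.146, 0.607, 0.193]), 'tool_rot': array([-3.14 ,  0.   ,  2.906]), 'ft_force': array([-0.209,  0.357,  0.479]), 'torque': array([-0.018, -0.025, -0.012]), 'grasp_force': np.float64(0.0), 'opening': np.float64(1.002)}
side 407.0673148481741 319.20401421924197 199.62738952153646 cam [ 0.073 -0.285  0.84 ] fwd [ 0.523  0.195 -0.83 ]
side gauge 0.6 [243.1, 116.1, 269.0, 155.7] 673 254.7 135.9
side grip 0.68 [246.1, 113.1, 270.4, 161.6] 662 254.7 136.3
side grip 0.25 [285.3, 176.3, 372.7, 235.0] 2899 329.5 206.3
side saddle 0.85 [247.4, 113.3, 269.6, 160.5] 703 255.0 136.0
side stand 0.86 [286.9, 177.3, 369.9, 236.6] 2877 330.0 206.0
side bottle_medium 0.65 [409.0, 268.5, 435.6, 307.8] 807 421.2 286.2
side bottle_oil 0.72 [416.6, 241.2, 451.6, 275.9] 707 433.6 257.7
side bottle_oil 0.63 [284.5, 178.8, 372.0,
[... 450 characters left out ...]

top saddle 0.93 [237.2, 147.1, 258.1, 180.5] 505 247.6 164.0
top saddle 0.31 [291.3, 131.6, 303.0, 156.4] 244 296.0 144.1
top stand 0.68 [297.4, 181.5, 362.8, 213.5] 1739 328.3 196.5
top pointer 0.69 [393.8, 233.4, 410.3, 246.6] 161 403.3 239.3
top bottle_medium 0.75 [408.8, 231.5, 430.3, 252.9] 344 419.9 239.9
top bottle_oil 0.72 [413.7, 211.9, 436.1, 230.5] 329 421.8 219.0
top tube_a 0.49 [393.1, 234.0, 410.3, 246.2] 172 403.0 239.5
top tube_a 0.25 [291.6, 181.2, 363.4, 213.0] 1734 328.7 196.3
top tip_box 0.62 [381.0, 249.4, 414.1, 293.7] 1144 396.7 270.5
top objective_can 0.54 [290.2, 133.1, 303.0, 156.3] 203 296.1 143.7
top objective_can 0.52 [409.4, 210.9, 439.4, 230.7] 371 421.6 218.8
```

Run:
```python
import cv2
a=cv2.imread('pics/side0.png')[95:245,225:385];b=cv2.imread('pics/top0.png')[125:225,225:375]
cv2.imwrite('pics/c_side.png',cv2.resize(a,None,fx=4,fy=4,interpolation=2)[:600])
cv2.imwrite('pics/c_top.png',cv2.resize(b,None,fx=5,fy=5,interpolation=2))
```

```text
(no output)
```

View pics/c_side.png

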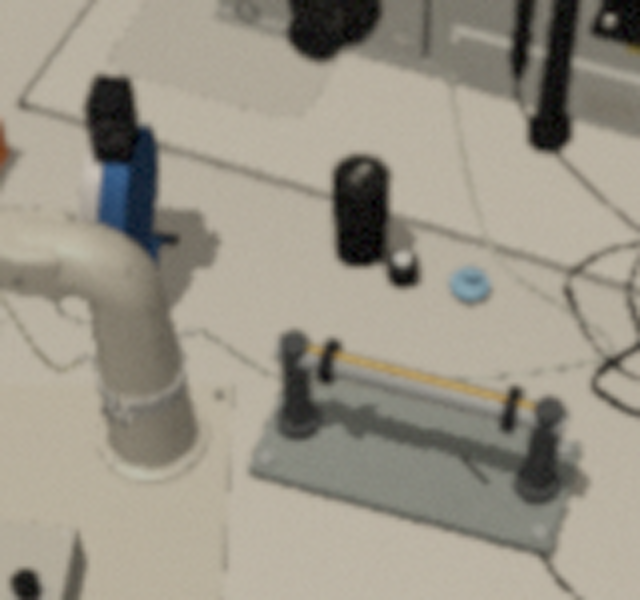

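View pics/c_top.png

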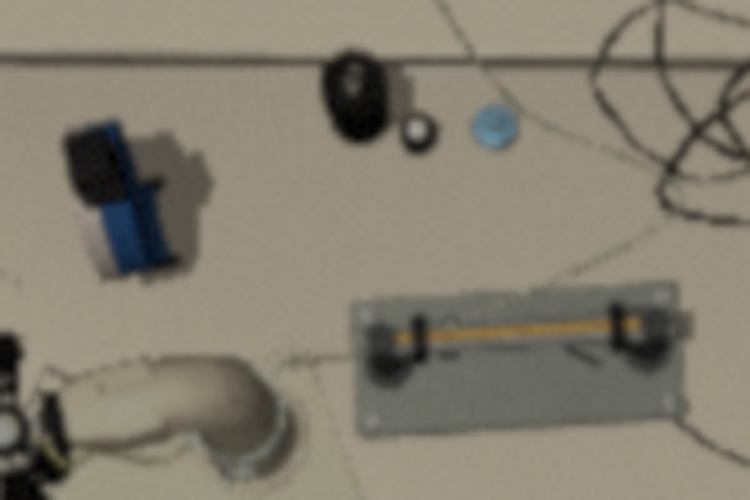

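View pics/top0.png

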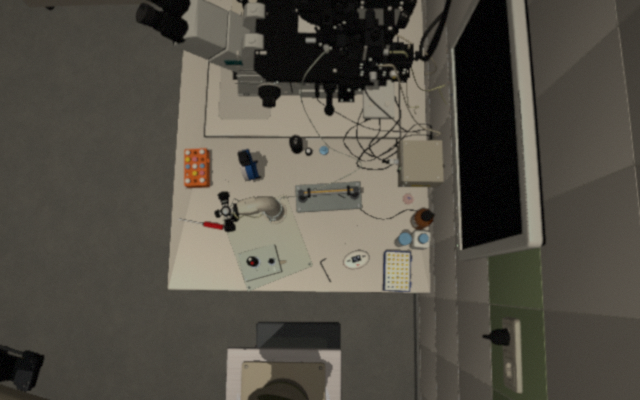

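```bash
cat > fit.py <<'E'
from h import *
from scipy.optimize import minimize
S={c:bot.snapshot(c) for c in('side','top')}
F=6
def box(x0,x1,y0,y1,z0,z1): return np.array([[x,y,z] for x in(x0,x1) for y in(y0,y1) for z in(z0,z1)])
def W(p,X): 
    a=p[2]; R=np.array([[np.cos(a),-np.sin(a),0],[np.sin(a),np.cos(a),0],[0,0,1]]); return X@R.T+[p[0],p[1],0]
def disc(x,r): t=np.linspace(0,6.283,40); return np.c_[0*t+x,r*np.cos(t),74e-3+r*np.sin(t)]
def fill(im,s,X,roi,v):
    q=(proj(s,X)-[roi[0],roi[1]]+.5)*F; h=cv2.convexHull(q.astype(np.float32)); cv2.fillConvexPoly(im,np.round(h*16).astype(np.int32),v,shift=4)
def down(m): return cv2.resize(m.astype(np.float32),None,fx=1/F,fy=1/F,interpolation=cv2.INTER_AREA)
E
cat > a.py <<'E'
from fit import *
np.set_printoptions(precision=4,suppress=True)
s,t=S['side'],S['top']
cl,e1=tri(ray(s,(307.5,185)),ray(t,(309,192.6))); cr,e2=tri(ray(s,(352.75,197)),ray(t,(348.8,190.2)))
print('collars',cl,e1,cr,e2,np.linalg.norm(cl-cr))
roi={'side':(238,108,272,165),'top':(232,144,268,186)}
T={}
for c in S:
    x0,y0,x1,y1=roi[c]; im=S[c]['image'][y0:y1,x0:x1].astype(float); r,g,b=im[...,0],im[...,1],im[...,2]
    dark=(im.max(2)<75)&(b-r<25); blue=(b-r>25)
    T[c]=(dark.astype(float),blue.astype(float)); print(c,dark.sum(),blue.sum())
def cost(p,show=0):
    e=0
    for c in S:
        R=roi[c]; z=np.zeros(((R[3]-R[1])*F,(R[2]-R[0])*F),np.uint8); s=S[c]
        fill(z,s,W(p,box(-.018,.018,-.028,.028,0,.03)),R,3)
        fill(z,s,W(p,np.r_[disc(-.017,.044),disc(.012,.044)]),R,1)
        fill(z,s,W(p,disc(-.0171,.040)),R,3)
        fill(z,s,W(p,np.r_[disc(-.010,.044),disc(.012,.044)]),R,1) if 0 else None
        fill(z,s,W(p,box(-.012,.012,-.015,.015,.118,.163)),R,2)
        d,b=down(z==2),down(z==1); ok=1-cv2.dilate(0*d,None)
        low=down(z==3)
        e+=(((d-T[c][0])**2)*(low<.3)).sum()+(((b-T[c][1])**2)*(low<.3)).sum()
        if show: print(c,((d-T[c][0])**2).sum(),((b-T[c][1])**2).sum())
    return e
g=atz(t,(246,158),.163); g2=atz(t,(254,178),.02); print('guess',g,g2)
best=None
for yaw in np.arange(-2.2,-.6,.1):
    r=minimize(cost,[g2[0],g2[1]+.0,yaw],method='Nelder-Mead',options=dict(initial_simplex=[[g2[0],g2[1],yaw],[g2[0]+.03,g2[1],yaw],[g2[0],g2[1]+.03,yaw],[g2[0],g2[1],yaw+.1]],xatol=2e-4,fatol=.1))
    if best is None or r.fun<best.fun: best=r
    print(round(yaw,1),r.x,round(r.fun,1))
cost(best.x,1)
# stand fit by plate mask
M={c:bot.masks_of(c,'stand')[0]['pixels'].astype(np.float32) for c in S}
Rr=(280,170,380,242)
def cs(p):
    e=0
    for c in S:
        z=np.zeros(((Rr[3]-Rr[1])*F,(Rr[2]-Rr[0])*F),np.uint8)
        fill(z,S[c],W(p,box(-.095,.095,-.04,.04,0,.012)),Rr,1)
        for x in(-.075,.075): fill(z,S[c],W(p,box(x-.009,x+.009,-.009,.009,0,.097)),Rr,1)
        e+=((down(z)-M[c][Rr[1]:Rr[3],Rr[0]:Rr[2]])**2).sum()
    return e
m=(cl+cr)/2; a=np.arctan2(*(cr-cl)[1::-1]); print('collar mid',m,'yaw',a)
r=minimize(cs,[m[0],m[1],a],method='Nelder-Mead',options=dict(initial_simplex=[[m[0],m[1],a],[m[0]+.01,m[1],a],[m[0],m[1]+.01,a],[m[0],m[1],a+.05]],xatol=1e-4,fatol=.1)); print('stand',r.x,r.fun)
E
python3 a.py
```

```text
collars [ 0.5783 -0.0679  0.0823] 1.7391172241032977e-05 [ 0.5856 -0.1762  0.0825] 0.0018219726195218985 0.10849107530512843
side 263 256
top 251 130
guess [0.653  0.0951 0.163 ] [0.632  0.0945 0.02  ]
-2.2 [ 0.6607  0.1015 -2.2263] 693.7
-2.1 [ 0.6608  0.1011 -2.0223] 697.0
-2.0 [ 0.6605  0.1045 -1.1273] 261.2
-1.9 [ 0.6595  0.104  -1.1305] 262.7
-1.8 [ 0.6604  0.1044 -1.1245] 261.3
-1.7 [ 0.6603  0.1045 -1.127 ] 261.2
-1.6 [ 0.6603  0.1044 -1.1228] 261.0
-1.5 [ 0.6604  0.1045 -1.1184] 261.4
-1.4 [ 0.6605  0.1045 -1.1178] 260.4
-1.3 [ 0.6604  0.1044 -1.1294] 260.0
-1.2 [ 0.6594  0.1055 -1.1359] 272.0
-1.1 [ 0.6597  0.1041 -1.0967] 264.5
-1.0 [ 0.6603  0.1044 -1.1188] 259.7
-0.9 [ 0.6598  0.1041 -1.1219] 261.1
-0.8 [ 0.659   0.1063 -0.8378] 416.8
-0.7 [ 0.661   0.105  -1.1295] 265.9
side 100.95679027068626 114.77160504341909
top 111.3618827490711 42.470679510787235
collar mid [ 0.5819 -0.122   0.0824] yaw -1.5029769787244198
stand [ 0.5824 -0.1215 -1.5009] 491.7700500488281
```

```bash
cat > b.py <<'E'
from fit import *
np.set_printoptions(precision=3,suppress=True)
p=[.6604,.1044,-1.123]; q=[.5822,-.1217,-1.501]
s,t=S['side'],S['top']; out=[]
for c,(u,v) in(('side',(235,100)),('top',(228,138))):
    im=cv2.resize(cv2.cvtColor(S[c]['image'],cv2.COLOR_RGB2BGR)[v:v+75,u:u+50],None,fx=8,fy=8,interpolation=2)
    for X,col in((W(p,np.r_[disc(-.017,.044),disc(.012,.044)]),(0,255,255)),(W(p,box(-.012,.012,-.015,.015,.118,.163)),(0,0,255)),(W(p,box(-.018,.018,-.028,.028,0,.03)),(0,255,0))):
        h=cv2.convexHull(((proj(S[c],X)-[u,v]+.5)*8).astype(np.float32)); cv2.polylines(im,[h.astype(int)],1,col,1)
    out.append(im)
cv2.imwrite('pics/ov.png',np.hstack(out))
print('elbow',tri(ray(s,(257.5,155)),ray(t,(275,199))))
print('pipe pts z=.1',[atz(t,x,.1) for x in((285,205),(273,219),(225,205),(240,195))])
print('misc z0',{k:atz(t,x,0)[:2] for k,x in dict(orangebox=(197,167),scope_edge=(270,97),scope_left=(245,95),microarm=(190,20),ctrlbox=(262,262)).items()})
print('can',atz(t,(296,144),.07))
print(proj(t,[[0,0,0],[.146,.607,.194]]))
E
python3 b.py
```

```text
elbow (array([0.535, 0.017, 0.201]), np.float64(0.011916551846712559))
pipe pts z=.1 [array([ 0.54 , -0.004,  0.1  ]), array([0.502, 0.027, 0.1  ]), array([0.539, 0.158, 0.1  ]), array([0.566, 0.118, 0.1  ])]
misc z0 {'orangebox': array([0.669, 0.269]), 'scope_edge': array([0.889, 0.058]), 'scope_left': array([0.895, 0.135]), 'microarm': array([1.148, 0.321]), 'ctrlbox': array([0.391, 0.066])}
can [ 0.72  -0.029  0.07 ]
[[282.158 405.011]
 [ 30.429 354.472]]
```

View pics/ov.png

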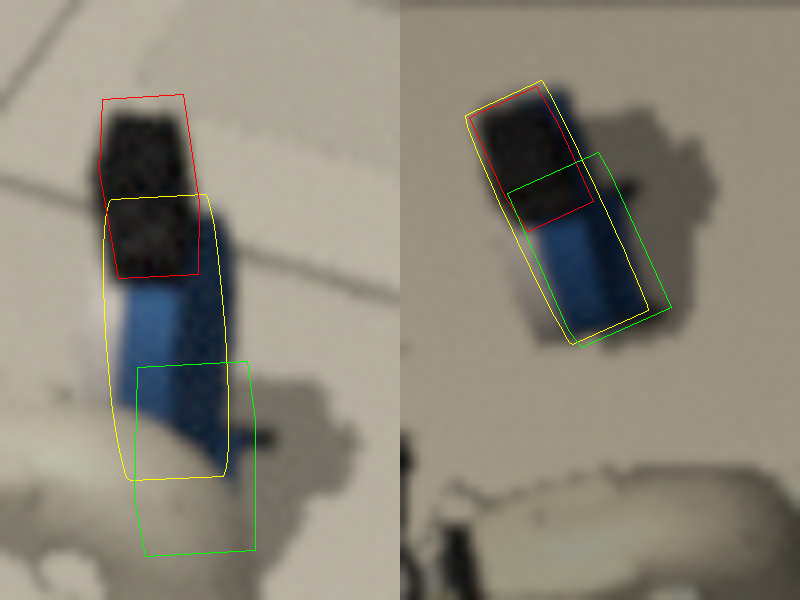

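```bash
cat > c.py <<'E'
from fit import *
np.set_printoptions(precision=4,suppress=True)
roi={'side':(238,106,275,148),'top':(232,144,268,183)}
T={}
for c in S:
    x0,y0,x1,y1=roi[c]; im=S[c]['image'][y0:y1,x0:x1].astype(float); im=cv2.GaussianBlur(im,(0,0),.6); r,b=im[...,0],im[...,2]
    blue=(b>1.4*r+4); dark=(im.max(2)<70)&~blue
    k=lambda m:(lambda n,l,st,_:(l==1+np.argmax(st[1:,4])))(*cv2.connectedComponentsWithStats(m.astype(np.uint8)))
    T[c]=(k(dark).astype(np.float32),k(blue).astype(np.float32)); print(c,T[c][0].sum(),T[c][1].sum())
def cost(p,show=0):
    e=0
    for c in S:
        R=roi[c]; z=np.zeros(((R[3]-R[1])*F,(R[2]-R[0])*F),np.uint8); s=S[c]
        fill(z,s,W(p,np.r_[disc(p[3],.044),disc(.012,.044)]),R,1)
        fill(z,s,W(p,box(-.012,.012,-.015,.015,.118,.163)),R,2)
        d,b=down(z==2),down(z==1)
        x=((d-T[c][0])**2).sum(),((b-T[c][1])**2).sum(); e+=sum(x)
        if show: print(c,x)
    return e
best=None
for yaw in(-1.5,-1.4,-1.3,-1.2,-1.1):
  for w in(-.01,-.004):
    i=np.array([.655,.104,yaw,w]); r=minimize(cost,i,method='Nelder-Mead',options=dict(initial_simplex=np.r_[[i],i+np.diag([-.02,.015,.15,.005])],xatol=1e-4,fatol=.05,maxiter=400))
    print(yaw,r.x,round(r.fun,1)); best=r if best is None or r.fun<best.fun else best
p=best.x; cost(p,1); out=[]
for c,(u,v) in(('side',(235,100)),('top',(228,138))):
    im=cv2.resize(cv2.cvtColor(S[c]['image'],cv2.COLOR_RGB2BGR)[v:v+75,u:u+50],None,fx=8,fy=8,interpolation=2)
    for X,col in((W(p,np.r_[disc(-.017,.044),disc(.012,.044)]),(0,255,255)),(W(p,box(-.012,.012,-.015,.015,.118,.163)),(0,0,255)),(W(p,box(-.018,.018,-.028,.028,0,.03)),(0,255,0))):
        h=cv2.convexHull(((proj(S[c],X)-[u,v]+.5)*8).astype(np.float32)); cv2.polylines(im,[h.astype(int)],1,col,1)
    out.append(im)
cv2.imwrite('pics/ov2.png',np.hstack(out))
E
python3 c.py
```

```text
side 202.0 193.0
top 133.0 183.0
-1.5 [ 0.6593  0.1056 -1.1602 -0.0084] 140.0
-1.5 [ 0.6595  0.1061 -1.1693 -0.0078] 140.2
-1.4 [ 0.6595  0.1057 -1.1672 -0.0087] 139.9
-1.4 [ 0.6595  0.1059 -1.1683 -0.0077] 139.5
-1.3 [ 0.6598  0.1059 -1.1613 -0.0079] 140.4
-1.3 [ 0.6594  0.1057 -1.1595 -0.0086] 140.4
-1.2 [ 0.6595  0.1057 -1.1633 -0.0087] 139.8
-1.2 [ 0.6595  0.1058 -1.1665 -0.0086] 140.0
-1.1 [ 0.6595  0.1059 -1.1631 -0.0085] 139.4
-1.1 [ 0.6595  0.1059 -1.1651 -0.0081] 139.5
side (np.float32(56.89969), np.float32(17.70679))
top (np.float32(22.77469), np.float32(42.006947))
```

View pics/ov2.png

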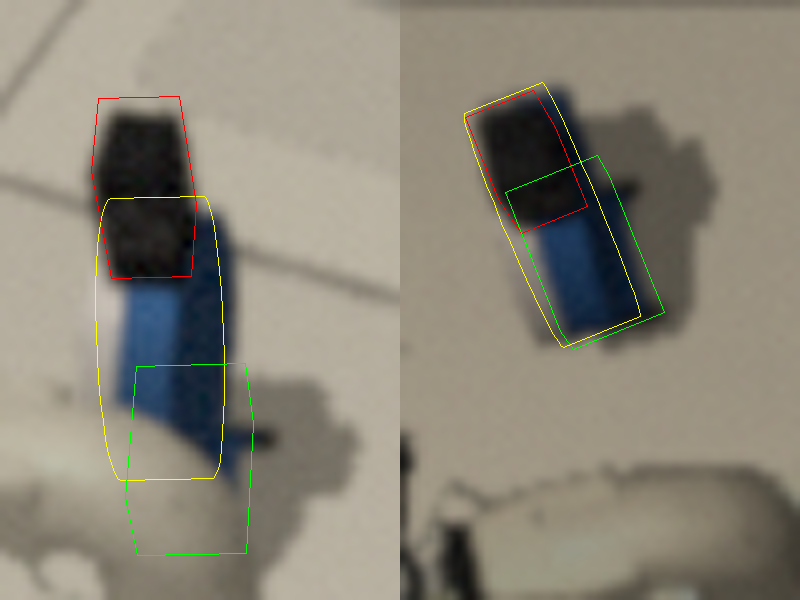

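Run:
```python
import cv2
for f,rows,c in(('top',(152,157,166,172,176),(236,260)),('side',(118,125,132,140),(242,268))):
    im=cv2.imread(f'pics/{f}0.png')[...,::-1]
    for r in rows: print(f,r,c[0],' '.join('%d/%d/%d'%tuple(x) for x in im[r,c[0]:c[1]]))
```

```text
top 152 236 145/135/120 115/107/96 71/66/60 48/45/43 42/40/38 32/29/29 23/26/25 19/21/21 19/22/21 20/21/25 21/25/36 21/32/51 21/32/48 55/57/57 100/96/88 116/110/98 118/111/99 117/110/99 118/111/98 113/106/94 102/95/84 96/90/79 97/91/82 111/104/92
top 157 236 149/141/124 136/129/113 86/81/72 38/35/32 24/21/23 24/22/23 23/21/23 24/22/22 20/20/18 22/21/19 16/17/19 10/7/12 9/9/13 10/16/23 13/21/32 45/47/49 75/72/65 88/83/73 90/85/75 90/85/74 89/84/73 89/84/74 88/84/73 87/82/72
top 166 236 152/142/126 154/143/126 153/144/127 154/145/129 154/145/132 133/125/116 102/96/90 86/81/76 72/70/71 42/52/70 25/48/75 26/50/80 28/52/82 25/51/83 25/51/80 15/30/53 2/18/33 7/20/35 10/27/42 24/34/49 54/55/57 81/76/68 89/84/74 89/82/73
top 172 236 156/147/129 155/145/128 154/145/128 156/146/130 152/141/126 142/134/121 136/128/118 134/125/116 132/124/115 120/115/111 75/80/90 35/55/82 26/50/81 22/47/79 22/49/79 23/46/74 17/37/59 9/24/41 6/21/35 11/25/42 16/28/47 44/47/56 73/71/66 86/81/71
top 176 236 156/146/130 156/145/128 155/145/129 156/145/129 155/147/129 154/145/128 144/134/121 127/119/109 121/113/105 1
[... 580 characters left out ...]
 19/25/20 26/27/25 51/49/45 110/106/98 148/145/133 161/157/145 167/162/148 180/173/158 186/179/163 186/179/163 185/178/162 185/179/163
side 132 242 179/173/157 178/171/155 181/172/157 179/172/156 176/168/155 149/141/130 91/84/78 39/37/30 17/15/19 29/31/30 21/23/21 28/25/27 25/24/22 21/10/13 26/24/24 22/17/23 19/25/34 24/36/53 20/35/54 14/35/51 23/40/54 43/53/61 98/99/93 139/132/120 140/133/120 144/136/122
side 140 242 181/173/159 182/174/159 181/175/160 182/174/163 185/178/168 189/182/173 187/181/172 172/170/165 115/123/139 58/88/126 50/86/127 53/88/129 54/90/132 56/91/130 49/78/114 25/48/74 24/38/56 21/38/55 25/37/56 20/37/55 30/41/57 52/59/67 118/116/111 168/161/146 179/172/157 182/175/158
```

```bash
cat > d.py <<'E'
exec(open('c.py').read().split('best=None')[0])
for cs in(['side'],['top'],['side','top']):
    S0=dict(S); 
    def f(q,yaw,cs=cs):
        global S
        S={k:S0[k] for k in cs}; e=cost([q[0],q[1],yaw,-.008]); S=S0; return e
    for yaw in(-1.5,-1.4,-1.3,-1.2,-1.1):
        i=np.array([.655,.1]); r=minimize(f,i,args=(yaw,),method='Nelder-Mead',options=dict(initial_simplex=np.r_[[i],i+np.diag([-.02,.015])],xatol=1e-4,fatol=.05)); print(cs,yaw,r.x,round(r.fun,1))
    S=S0
E
python3 d.py
```

```text
side 204.0 191.0
top 134.0 181.0
['side'] -1.5 [0.6519 0.1062] 208.7
['side'] -1.4 [0.6522 0.1061] 165.3
['side'] -1.3 [0.6569 0.1071] 119.5
['side'] -1.2 [0.6582 0.1057] 73.0
['side'] -1.1 [0.6586 0.1056] 74.6
['top'] -1.5 [0.6616 0.1024] 176.3
['top'] -1.4 [0.6611 0.1052] 137.6
['top'] -1.3 [0.6612 0.1054] 95.5
['top'] -1.2 [0.6606 0.1065] 60.8
['top'] -1.1 [0.661  0.1065] 69.2
['side', 'top'] -1.5 [0.6584 0.1064] 409.4
['side', 'top'] -1.4 [0.6592 0.106 ] 319.1
['side', 'top'] -1.3 [0.6588 0.1066] 227.6
['side', 'top'] -1.2 [0.6597 0.1062] 139.6
['side', 'top'] -1.1 [0.66   0.1062] 150.3
```

```bash
cat > e.py <<'E'
exec(open('c.py').read().split('best=None')[0])
from scipy.spatial.transform import Rotation as Ro
def cost(p,wd=1,wb=1,show=0):
    # p: x y z yaw roll(lean about x) pitch w
    R3=Ro.from_euler('ZYX',[p[3],p[5],p[4]]).as_matrix(); tr=lambda X:X@R3.T+[p[0],p[1],p[2]]
    e=0
    for c in S:
        R=roi[c]; z=np.zeros(((R[3]-R[1])*F,(R[2]-R[0])*F),np.uint8); s=S[c]
        fill(z,s,tr(np.r_[disc(p[6],.044),disc(.012,.044)]),R,1)
        fill(z,s,tr(box(-.012,.012,-.015,.015,.118,.163)),R,2)
        g=lambda m:cv2.GaussianBlur(m,(0,0),.7)
        d,b=g(down(z==2)),g(down(z==1))
        x=((d-g(T[c][0]))**2).sum(),((b-g(T[c][1]))**2).sum(); e+=wd*x[0]+wb*x[1]
        if show: print(c,x)
    return e
def fit(free,i0,**k):
    i0=np.array(i0,float); st=np.array([.01,.01,-.008,.15,.1,.1,.004])
    def f(q): p=i0.copy(); p[free]=q; return cost(p,**k)
    best=None
    for sg in(1,-1):
        i=i0[free]; r=minimize(f,i,method='Nelder-Mead',options=dict(initial_simplex=np.r_[[i],i+sg*np.diag(st[free])],xatol=1e-4,fatol=.02,maxiter=900))
        if best is None or r.fun<best.fun: best=r
    p=i0.copy(); p[free]=best.x; return p,best.fun
for yaw in(-1.15,-1.4):
    i0=[.659,.105,0,yaw,0,0,-.008]
    for n,fr,k in(('up',[0,1,3,6],{}),('z',[0,1,2,3,6],{}),('tilt',[0,1,2,3,4,5,6],{}),('block xyzyaw',[0,1,2,3],dict(wb=0)),('blue xyzyaw',[0,1,2,3,6],dict(wd=0))):
        p,e=fit(fr,i0,**k); print(n,p,round(e,1))
E
python3 e.py
```

```text
side 205.0 190.0
top 135.0 179.0
up [ 0.6593  0.1055  0.     -1.1583  0.      0.     -0.0086] 62.4
z [ 0.662   0.1074 -0.0066 -1.1549  0.      0.     -0.009 ] 54.2
tilt [ 0.6628  0.1064 -0.0063 -1.1469  0.0058 -0.0116 -0.0091] 53.0
block xyzyaw [ 0.6618  0.1077 -0.0086 -1.0964  0.      0.     -0.008 ] 25.9
blue xyzyaw [ 0.6611  0.1067 -0.0023 -1.173   0.      0.     -0.0083] 21.8
up [ 0.659   0.1056  0.     -1.1606  0.      0.     -0.0082] 62.2
z [ 0.6619  0.1075 -0.0064 -1.1637  0.      0.     -0.0087] 54.2
tilt [ 0.6595  0.1037 -0.006  -1.1383 -0.0233 -0.0196 -0.01  ] 57.0
block xyzyaw [ 0.662   0.1079 -0.0092 -1.0987  0.      0.     -0.008 ] 25.9
blue xyzyaw [ 0.6612  0.1063 -0.0012 -1.163   0.      0.     -0.0088] 21.7
```

```bash
cat > g.py <<'E'
from h import *
np.set_printoptions(precision=3,suppress=True)
s,t=bot.snapshot('side'),bot.snapshot('top')
Z=np.arange(0,.4,.02)
for uv in((240,206),(250,205),(262,203),(272,205)):
    P=np.array([atz(t,uv,z) for z in Z]); q=proj(s,P)
    print(uv,[(round(z,2),*np.round(a).astype(int)) for z,a in zip(Z,q)][3:16:2], P[10][:2])
P=[[.659,.106,0.163],[.574,.064,.2],[.574+.016,.064-.033,.2],[.574-.016,.064+.033,.2]]
print('top',proj(t,P),'side',proj(s,P))
E
python3 g.py
python3 - <<'E'
import cv2
a=cv2.imread('pics/side0.png')[140:220,200:280];b=cv2.imread('pics/top0.png')[180:240,215:295]
import numpy as np
cv2.imwrite('pics/pipe.png',np.hstack([cv2.resize(a,(400,400),interpolation=2),cv2.copyMakeBorder(cv2.resize(b,(400,300),interpolation=2),0,100,0,0,0)]))
E
```

```text
(240, 206) [(np.float64(0.06), np.int64(228), np.int64(177)), (np.float64(0.1), np.int64(226), np.int64(170)), (np.float64(0.14), np.int64(225), np.int64(162)), (np.float64(0.18), np.int64(223), np.int64(153)), (np.float64(0.22), np.int64(221), np.int64(144)), (np.float64(0.26), np.int64(219), np.int64(133)), (np.float64(0.3), np.int64(216), np.int64(122))] [0.52  0.099]
(250, 205) [(np.float64(0.06), np.int64(239), np.int64(180)), (np.float64(0.1), np.int64(237), np.int64(173)), (np.float64(0.14), np.int64(236), np.int64(164)), (np.float64(0.18), np.int64(234), np.int64(156)), (np.float64(0.22), np.int64(232), np.int64(146)), (np.float64(0.26), np.int64(230), np.int64(136)), (np.float64(0.3), np.int64(228), np.int64(124))] [0.523 0.074]
(262, 203) [(np.float64(0.06), np.int64(252), np.int64(182)), (np.float64(0.1), np.int64(251), np.int64(175)), (np.float64(0.14), np.int64(249), np.int64(167)), (np.float64(0.18), np.int64(248), np.int64(158)), (np.float64(0.22), np.int64(246), np.int64(148)), (np.float64(0.26), np.int64(244), np.int64(138)), (np.float64(0.3), np.int64(242), np.int64(127))] [0.528 0.044]
(272, 205) [(np.float64(0.06), np.int64(262), np.int64(188)), (np.float64(0.1), np.int64(261), np.int64(180)), (np.float64(0.14), np.int64(259), np.int64(172)), (np.float64(0.18), np.int64(258), np.int64(163)), (np.float64(0.22), np.int64(256), np.int64(154)), (np.float64(0.26), np.int64(254), np.int64(143)), (np.float64(0.3), np.int64(252), np.int64(132))] [0.523 0.019]
top [[241.96  155.763]
 [254.739 184.786]
 [268.071 178.655]
 [241.375 190.937]] side [[251.356 116.342]
 [248.691 135.322]
 [265.941 134.381]
 [231.44  136.289]]
```

View pics/pipe.png

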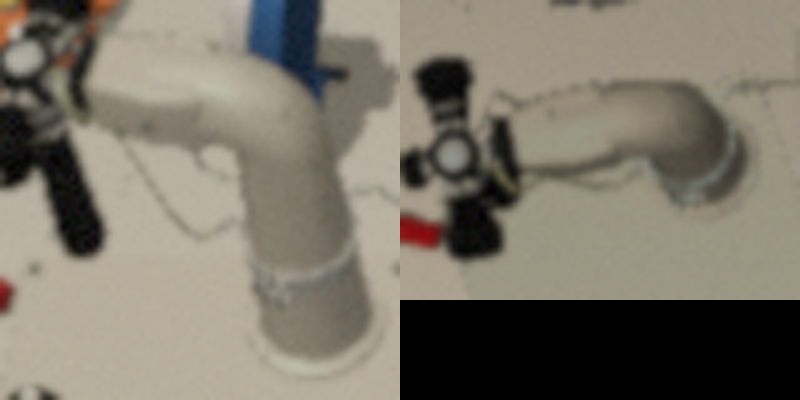

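```bash
cat >> h.py <<'E'
def go(x,y,z,R):
    "units (shift in 25 mm, turn in 180deg) from here to target; R tool matrix"
    o=bot.observe(); R0=Ro.from_euler('xyz',o['tool_rot']).as_matrix()
    d=R0.T@(np.array([x,y,z])-o['ee_pos'])/.025; w=Ro.from_matrix(R0.T@R).as_rotvec()/np.pi
    print('t',round(float(o['time']),2),'ee',np.round(o['ee_pos'],4),'rpy',np.round(o['tool_rot'],3),'q',np.round(o['joint_pos'],2),'F',np.round(o['ft_force'],1),'op',round(float(o['opening']),3),'gf',round(float(o['grasp_force']),1))
    print('shift',np.round(d,2),'turn',np.round(w,4))
def Rt(gyaw,lean=0):
    "tool for gauge yaw and lean (rotation about gauge x, + = top towards -y); tool y along +gauge y, z down"
    return Ro.from_euler('ZX',[gyaw,lean]).as_matrix()@np.diag([-1,1,-1.])
E
python3 -m crank '[[[0,0,-0.8,0,0,0.0368,1],[0,0,-0.8,0,0,0.0368,1],[0,0,-0.8,0,0,0.0368,1],[0,0,-0.8,0,0,0.0368,1]]]' && python3 -m crank '[[[0,0,-0.8,0,0,0.0368,1],[0,0,-0.8,0,0,0.0368,1],[0,0,-0.8,0,0,0.0368,1],[0,0,-0.8,0,0,0.0368,1]]]'
python3 -c "
from h import *
go(.660,.106,.33,Rt(-1.16))"
```

```text
time: 2.23
ee_pos: [0.146, 0.6076, 0.2752]
tool_rot: [3.142, -0.0, 2.438]
ft_force: [0.5, 1.0, 1.0]
opening: 1.006
grasp_force: 0.0
time: 2.57
ee_pos: [0.1459, 0.6076, 0.3554]
tool_rot: [3.142, -0.0, 1.975]
ft_force: [0.9, 0.8, 0.1]
opening: 1.002
grasp_force: 0.0
t 2.57 ee [0.1459 0.6076 0.3554] rpy [ 3.142 -0.     1.975] q [-1.45  0.31  0.06  1.17 -0.02  1.67 -0.99] F [0.9 0.8 0.1] op 1.002 gf 0.0
shift [-26.54  11.01   1.01] turn [ 0.     -0.0001 -0.002 ]
```

```bash
M='x'; python3 -m crank '[[[-0.98,0.41,0,0,0,0,1],[-0.98,0.41,0,0,0,0,1],[-0.98,0.41,0,0,0,0,1],[-0.98,0.41,0,0,0,0,1],[-0.98,0.41,0,0,0,0,1]]]' && python3 -m crank '[[[-0.98,0.41,0,0,0,0,1],[-0.98,0.41,0,0,0,0,1],[-0.98,0.41,0,0,0,0,1],[-0.98,0.41,0,0,0,0,1],[-0.98,0.41,0,0,0,0,1]]]'>/dev/null && python3 -m crank '[[[-0.98,0.41,0,0,0,0,1],[-0.98,0.41,0,0,0,0,1],[-0.98,0.41,0,0,0,0,1],[-0.98,0.41,0,0,0,0,1],[-0.98,0.41,0,0,0,0,1]]]' > /dev/null && python3 -m crank '[[[-0.98,0.41,0,0,0,0,1],[-0.98,0.41,0,0,0,0,1],[-0.98,0.41,0,0,0,0,1],[-0.98,0.41,0,0,0,0,1],[-0.98,0.41,0,0,0,0,1]]]'
python3 -c "
from h import *
go(.660,.106,.33,Rt(-1.16))"
```

```text
time: 2.98
ee_pos: [0.2426, 0.5148, 0.3544]
tool_rot: [3.141, -0.0, 1.981]
ft_force: [0.0, 0.2, -0.1]
opening: 1.0
grasp_force: 0.0
time: 4.23
ee_pos: [0.5302, 0.2391, 0.3544]
tool_rot: [3.141, -0.0, 1.981]
ft_force: [0.6, 0.1, -0.0]
opening: 1.001
grasp_force: 0.0
t 4.23 ee [0.5302 0.2391 0.3544] rpy [ 3.141 -0.     1.981] q [-0.85  0.21  0.43  1.31 -0.09  1.64 -0.02] F [ 0.6  0.1 -0. ] op 1.001 gf 0.0
shift [-6.95  2.64  0.98] turn [ 0.0001 -0.0001 -0.0002]
```

```bash
python3 -m crank '[[[-0.99,0.38,0.14,0,0,0,1],[-0.99,0.38,0.14,0,0,0,1],[-0.99,0.38,0.14,0,0,0,1],[-0.99,0.38,0.14,0,0,0,1]]]'>/dev/null && python3 -m crank '[[[-0.99,0.38,0.14,0,0,0,1],[-0.99,0.38,0.14,0,0,0,1],[-0.99,0.38,0.14,0,0,0,1],[0,0,0,0,0,0,1],[0,0,0,0,0,0,1]]]'
python3 - <<'E'
from h import *
go(.660,.106,.129,Rt(-1.16))
s=bot.snapshot('top'); save(s,'top1.png'); a=cv2.imread('pics/top1.png')[110:235,190:330]
b=bot.snapshot('side'); save(b,'side1.png'); c=cv2.imread('pics/side1.png')[60:185,190:330]
cv2.imwrite('pics/pre.png',np.vstack([cv2.resize(x,None,fx=2.4,fy=2.4,interpolation=2)for x in(a,c)])) if 0 else cv2.imwrite('pics/pre.png',cv2.resize(c,None,fx=4,fy=4,interpolation=2))
E
```

```text
time: 4.98
ee_pos: [0.6599, 0.106, 0.3289]
tool_rot: [-3.14, 0.001, 1.978]
ft_force: [-0.4, 0.7, -0.3]
opening: 1.0
grasp_force: 0.0
t 4.98 ee [0.6599 0.106  0.3289] rpy [-3.140e+00  1.000e-03  1.978e+00] q [-0.56  0.44  0.52  1.1  -0.21  1.65  0.31] F [-0.4  0.7 -0.3] op 1.0 gf 0.0
shift [0.   0.01 8.  ] turn [-0.0004  0.0002 -0.0011]
```

View pics/pre.png

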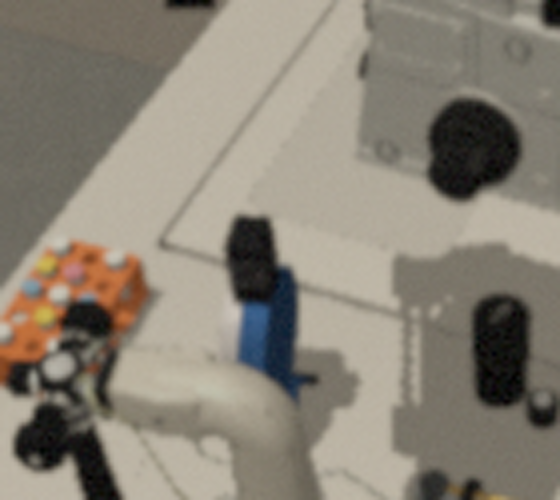

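Run:
```python
from h import *
for c in('side','top'):
    a,b=[cv2.imread(f'pics/{c}{i}.png').astype(int) for i in(0,1)]
    d=(abs(a-b).max(2)>30).astype(np.uint8); n,l,st,ce=cv2.connectedComponentsWithStats(d)
    print(c,[tuple(x) for x in st[1:] if x[4]>150])
    s=bot.snapshot(c); print(proj(s,[[.66,.106,.33],[.66,.106,.163],[.66,.106,.4]]))
a=cv2.imread('pics/side1.png');b=cv2.imread('pics/top1.png')
cv2.imwrite('pics/both.png',np.vstack([cv2.resize(a,(480,300)),cv2.resize(b,(480,300))]))
```

```text
side [(np.int32(4), np.int32(0), np.int32(69), np.int32(30), np.int32(417)), (np.int32(203), np.int32(0), np.int32(50), np.int32(62), np.int32(2031)), (np.int32(0), np.int32(50), np.int32(11), np.int32(66), np.int32(476)), (np.int32(229), np.int32(121), np.int32(120), np.int32(190), np.int32(5982)), (np.int32(25), np.int32(182), np.int32(166), np.int32(209), np.int32(4656)), (np.int32(0), np.int32(279), np.int32(48), np.int32(65), np.int32(1653)), (np.int32(198), np.int32(313), np.int32(101), np.int32(50), np.int32(1585)), (np.int32(44), np.int32(335), np.int32(34), np.int32(44), np.int32(767)), (np.int32(299), np.int32(338), np.int32(35), np.int32(37), np.int32(625)), (np.int32(0), np.int32(348), np.int32(24), np.int32(52), np.int32(712)), (np.int32(35), np.int32(381), np.int32(48), np.int32(19), np.int32(368)), (np.int32(237), np.int32(381), np.int32(15), np.int32(19), np.int32(197)), (np.int32(120), np.int32(385), np.int32(29), np.int32(15), np.int32(239))]
[[241.64365754  56.35354447]
 [251.55082106 116.05990815]
 [236.64458654  25.56479352]]
top [(np.int32(167), np.int32(21), np
[... 185 characters left out ...]
32(3243)), (np.int32(281), np.int32(196), np.int32(44), np.int32(96), np.int32(2322)), (np.int32(146), np.int32(291), np.int32(63), np.int32(109), np.int32(5386)), (np.int32(0), np.int32(345), np.int32(44), np.int32(55), np.int32(1555)), (np.int32(259), np.int32(349), np.int32(22), np.int32(25), np.int32(354)), (np.int32(211), np.int32(352), np.int32(60), np.int32(48), np.int32(1517)), (np.int32(136), np.int32(369), np.int32(11), np.int32(31), np.int32(170)), (np.int32(197), np.int32(368), np.int32(9), np.int32(32), np.int32(187)), (np.int32(323), np.int32(376), np.int32(13), np.int32(24), np.int32(202))]
[[229.3925024  135.7216218 ]
 [241.97524106 155.39250831]
 [222.9260577  125.60305225]]
```

View pics/both.png

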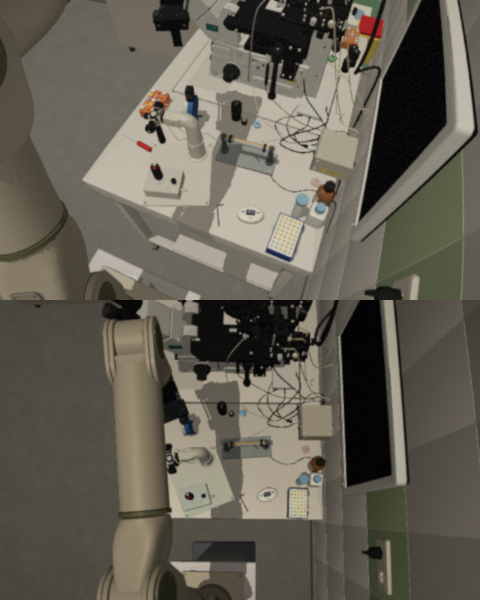

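```bash
python3 -m crank '[[[0,0,1,0,0,0,1],[0,0,1,0,0,0,1],[0,0,1,0,0,0,1],[0,0,1,0,0,0,1],[0,0,1,0,0,0,1]]]' && python3 -m crank '[[[0,0,0.6,0,0,0,1],[0,0,0.6,0,0,0,1],[0,0,0.6,0,0,0,1],[0,0,0.6,0,0,0,1],[0,0,0.6,0,0,0,1]]]'
python3 - <<'E'
from h import *
s=bot.snapshot('side');save(s,'side2.png'); t=bot.snapshot('top');save(t,'top2.png')
go(.660,.106,.129,Rt(-1.16))
cv2.imwrite('pics/g2.png',np.hstack([cv2.resize(cv2.imread('pics/side2.png')[70:190,200:300],None,fx=4,fy=4,interpolation=2),cv2.resize(cv2.imread('pics/top2.png')[110:230,200:300],None,fx=4,fy=4,interpolation=2)]))
E
```

```text
time: 5.6
ee_pos: [0.659, 0.1091, 0.2042]
tool_rot: [3.14, -0.001, 1.983]
ft_force: [0.9, -0.6, 0.4]
opening: 0.998
grasp_force: 0.0
time: 6.02
ee_pos: [0.6591, 0.1092, 0.1296]
tool_rot: [3.141, -0.001, 1.983]
ft_force: [-0.4, -0.2, -0.2]
opening: 0.999
grasp_force: 0.0
t 6.12 ee [0.6576 0.1089 0.1276] rpy [-3.138e+00 -1.000e-03  1.983e+00] q [-0.58  0.5   0.48  1.44 -0.23  1.26  0.34] F [ 0.1 -0.2 -0.4] op 1.001 gf 0.0
shift [-0.15  0.04 -0.06] turn [-0.0011 -0.0004  0.0003]
```

View pics/g2.png

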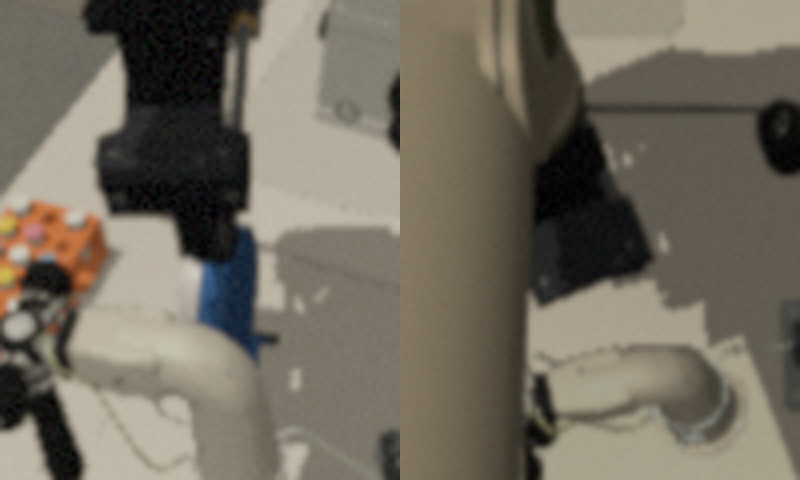

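```bash
python3 -m crank '[[[-0.15,0.04,0,0,0,0,1],[0,0,0,0,0,0,0],[0,0,0,0,0,0,0],[0,0,0,0,0,0,0],[0,0,0,0,0,0,0]]]' 40 && python3 -m crank '[[[0,0,0,0,0,0,0],[0,0,0,0,0,0,0],[0,0,0,0,0,0,0],[0,0,0,0,0,0,0]]]'
python3 -c "
from h import *
go(.660,.106,.40,Rt(-1.16))"
```

```text
time: 6.53
ee_pos: [0.6622, 0.1048, 0.1304]
tool_rot: [3.141, -0.0, 1.981]
ft_force: [-0.4, -0.1, -0.4]
opening: 0.785
grasp_force: 0.0
time: 6.87
ee_pos: [0.6618, 0.1047, 0.1297]
tool_rot: [3.142, -0.0, 1.981]
ft_force: [0.6, 0.1, -0.5]
opening: 0.48
grasp_force: 0.0
t 6.87 ee [0.6618 0.1047 0.1297] rpy [ 3.142 -0.     1.981] q [-0.57  0.5   0.48  1.44 -0.24  1.27  0.35] F [ 0.6  0.1 -0.5] op 0.48 gf 0.0
shift [  0.08  -0.05 -10.81] turn [ 0.     -0.     -0.0002]
```

```bash
python3 -m crank '[[[0,0,0,0,0,0,0],[0,0,0,0,0,0,0],[0,0,0,0,0,0,0],[0,0,0,0,0,0,0]]]'>/dev/null; python3 -m crank '[[[0,0,0,0,0,0,0],[0,0,0,0,0,0,0]]]'
python3 -c "
from h import *
go(.660,.106,.40,Rt(-1.16))"
```

```text
time: 7.37
ee_pos: [0.6618, 0.1046, 0.1297]
tool_rot: [-3.142, -0.0, 1.981]
ft_force: [-1.1, -1.1, 1.3]
opening: 0.346
grasp_force: 38.7
t 7.37 ee [0.6618 0.1046 0.1297] rpy [-3.142 -0.     1.981] q [-0.57  0.5   0.48  1.44 -0.24  1.27  0.35] F [-1.1 -1.1  1.3] op 0.346 gf 38.7
shift [  0.08  -0.05 -10.81] turn [-0.     -0.     -0.0002]
```

```bash
python3 -m crank '[[[0,0,-0.5,0,0,0,0],[0,0,-1,0,0,0,0],[0,0,-1,0,0,0,0],[0,0,-1,0,0,0,0],[0,0,-1,0,0,0,0]]]' && python3 -m crank '[[[0,0,-1,0,0,0.0271,0],[0,0,-1,0,0,0.0271,0],[0,0,-1,0,0,0.0271,0],[0,0,-1,0,0,0.0271,0],[0,0,-0.5,0,0,0,0]]]'
python3 -c "
from h import *
go(.5822,-.1217,.36,Rt(-1.501))"
```

```text
time: 7.78
ee_pos: [0.6616, 0.1047, 0.2441]
tool_rot: [3.142, -0.0, 1.981]
ft_force: [-0.1, -0.2, -3.1]
opening: 0.346
grasp_force: 38.7
time: 8.2
ee_pos: [0.6621, 0.1048, 0.3588]
tool_rot: [3.138, -0.001, 1.635]
ft_force: [0.8, -1.1, -2.2]
opening: 0.344
grasp_force: 38.7
t 8.2 ee [0.6621 0.1048 0.3588] rpy [ 3.138e+00 -1.000e-03  1.635e+00] q [-0.58  0.45  0.59  1.03 -0.25  1.71 -0.01] F [ 0.8 -1.1 -2.2] op 0.344 gf 38.7
shift [-8.84 -3.77 -0.07] turn [ 0.0011 -0.0002 -0.0017]
```

Carrying it (about −3.1 N). Over to above the bar: 10 rows.

```bash
python3 -m crank '[[[-0.88,-0.38,0,0,0,0,0],[-0.88,-0.38,0,0,0,0,0],[-0.88,-0.38,0,0,0,0,0],[-0.88,-0.38,0,0,0,0,0],[-0.88,-0.38,0,0,0,0,0]]]' && python3 -m crank '[[[-0.88,-0.38,0,0,0,0,0],[-0.88,-0.38,0,0,0,0,0],[-0.88,-0.38,0,0,0,0,0],[-0.88,-0.38,0,0,0,0,0],[-0.88,-0.38,0,0,0,0,0]]]' && python3 -m crank '[[[0,0,0,0,0,0,0],[0,0,0,0,0,0,0]]]'
python3 - <<'E'
from h import *
np.set_printoptions(precision=4,suppress=True)
go(.5822,-.1217,.23,Rt(-1.501))
s=bot.snapshot('side');save(s,'side3.png'); t=bot.snapshot('top');save(t,'top3.png')
# where bar seam shows in both
cl=[];
for c,S in(('side',s),('top',t)):
    im=S['image'].astype(int); r,g,b=im[...,0],im[...,1],im[...,2]
    m=(r-b>40)&(r>90); m[:,:290]=0;m[:,375:]=0;m[:175]=0;m[215:]=0
    v,u=np.nonzero(m); print(c,len(u),np.polyfit(u,v,1),u.min(),u.max())
    q=proj(S,[W for W in ([.5822+.05*np.cos(-1.501)*k-0,-.1217+.05*np.sin(-1.501)*k,.094] for k in(-1,0,1))]); print('pred seam',q)
    cl.append((np.polyfit(u,v,1),S))
E
```

```text
time: 8.62
ee_pos: [0.6214, -0.0094, 0.3553]
tool_rot: [3.141, -0.0, 1.64]
ft_force: [-0.3, 0.1, -3.8]
opening: 0.337
grasp_force: 38.7
time: 9.03
ee_pos: [0.5816, -0.1224, 0.3554]
tool_rot: [3.141, -0.0, 1.64]
ft_force: [1.0, -0.1, -2.4]
opening: 0.344
grasp_force: 38.7
time: 9.2
ee_pos: [0.5816, -0.1233, 0.3557]
tool_rot: [3.141, 0.0, 1.637]
ft_force: [0.8, 0.4, -3.4]
opening: 0.342
grasp_force: 38.7
t 9.2 ee [ 0.5816 -0.1233  0.3557] rpy [3.141 0.    1.637] q [-0.39  0.26  0.68  1.28 -0.16  1.65  0.32] F [ 0.8  0.4 -3.4] op 0.342 gf 38.7
shift [0.06 0.02 5.03] turn [ 0.0003  0.     -0.0012]
side 108 [  0.261  102.7208] 302 357
pred seam [[309.0962 182.3339]
 [330.1912 187.825 ]
 [351.6365 193.416 ]]Traceback (most recent call last):
  File "<stdin>", line 10, in <module>
    raise TypeError("expected non-empty vector for x")
TypeError: expected non-empty vector for x
```

Run:
```python
from h import *
from scipy.optimize import least_squares
np.set_printoptions(precision=4,suppress=True)
fits={}
for c in('side','top'):
    S=bot.snapshot(c); im=cv2.imread(f'pics/{c}0.png')[...,::-1].astype(int); r,b=im[...,0],im[...,2]
    w=(r-b).astype(float); w[:,:300]=0;w[:,360:]=0;w[:178]=0;w[200:]=0; w=np.where(w>32,w-25,0)
    us=[];vs=[]
    for u in range(312,348):
        col=w[:,u]
        if col.sum()>5: us.append(u);vs.append((col*np.arange(len(col))).sum()/col.sum())
    f=np.polyfit(us,vs,1); fits[c]=(f,S); print(c,len(us),f,np.std(vs-np.polyval(f,us)))
def res(p,cs=('side','top')):
    o=[]
    for c in cs:
        f,S=fits[c]; q=proj(S,[[p[0]+k*np.cos(p[1]),-.1217+k*np.sin(p[1]),.0945] for k in(-.04,0,.04)]); o+=list(q[:,1]-np.polyval(f,q[:,0]))
    return o
for cs in(('side',),('top',),('side','top')): r=least_squares(res,[.582,-1.5],args=(cs,),x_scale=[.01,.1],diff_step=1e-4); print(cs,r.x,np.array(r.fun))
# gripper/gauge check now: grip block dark edges in side
s=cv2.imread('pics/side3.png'); cv2.imwrite('pics/s3.png',cv2.resize(s[60:210,270:400],None,fx=4,fy=4,interpolation=2))
```

```text
side 36 [  0.2589 103.3995] 0.06380921657221984
top 35 [ -0.0619 211.0084] 0.06263211696333998
('side',) [ 0.5791 -1.4987] [ 0.0009 -0.0017  0.0009]
('top',) [ 0.5818 -1.4981] [ 0.0003 -0.0006  0.0003]
('side', 'top') [ 0.5804 -1.4986] [-0.4798 -0.4864 -0.4878  0.4981  0.5048  0.5132]
```

```bash
python3 -m crank '[[[0.05,-0.03,0.96,0,0,-0.0012,0],[0,0,0.96,0,0,0,0],[0,0,0.96,0,0,0,0],[0,0,0.96,0,0,0,0],[0,0,0.96,0,0,0,0]]]'>/dev/null; python3 -m crank '[[[0,0,0,0,0,0,0],[0,0,0,0,0,0,0],[0,0,0,0,0,0,0]]]'
python3 - <<'E'
from h import *
go(.5804,-.1217,.207,Rt(-1.4986))
t=bot.snapshot('side');save(t,'side4.png');cv2.imwrite('pics/s4.png',cv2.resize(cv2.imread('pics/side4.png')[90:240,260:400],None,fx=4,fy=4,interpolation=2))
E
```

```text
time: 10.07
ee_pos: [0.5823, -0.1199, 0.2363]
tool_rot: [3.14, 0.0, 1.645]
ft_force: [0.3, 0.1, -2.9]
opening: 0.344
grasp_force: 38.7
t 10.07 ee [ 0.5823 -0.1199  0.2363] rpy [3.14  0.    1.645] q [-0.4   0.27  0.66  1.51 -0.17  1.41  0.33] F [ 0.3  0.1 -2.9] op 0.344 gf 38.7
shift [-0.07 -0.08  1.17] turn [0.0005 0.0001 0.0006]
```

View pics/s4.png

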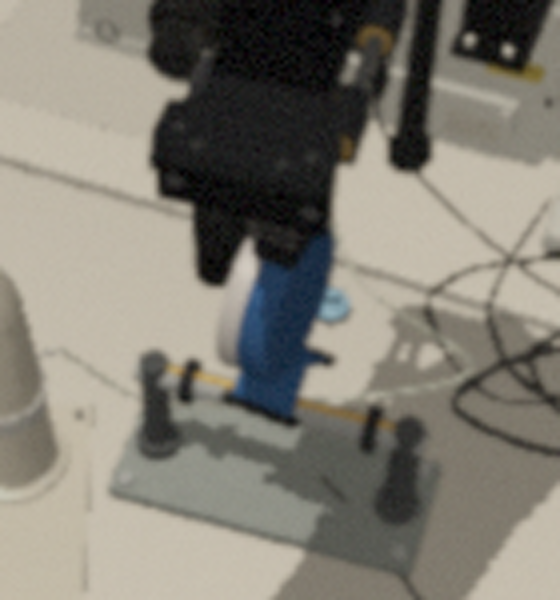

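```bash
python3 -m crank '[[[0,0,-1,0,0,0,0],[0,0,-1,0,0,0,0],[0,0,-1,0,0,-0.039,0],[0,0,-1,0,0,-0.039,0],[0,0,-1,0,0,-0.039,0]]]'>/dev/null && python3 -m crank '[[[0,0,-1,0,0,-0.039,0],[0,0,-1,0,0,-0.039,0],[0,0,-0.5,0,0,-0.039,0],[0,0,0,0,0,-0.039,0],[0,0,0,0,0,-0.039,0]]]' && python3 -m crank '[[[0,0,0,0,0,-0.039,0],[0,0,0,0,0,-0.039,0],[0,0,0,0,0,-0.039,0],[0,0,0,0,0,-0.039,0],[0,0,0,0,0,-0.039,0]]]'
python3 -c "
from h import *
go(.48,-.12,.42,Rt(-1.4986+1.85))"
```

```text
time: 10.95
ee_pos: [0.582, -0.1206, 0.4251]
tool_rot: [3.14, 0.004, 2.63]
ft_force: [0.6, 0.2, -3.1]
opening: 0.347
grasp_force: 38.7
time: 11.37
ee_pos: [0.5817, -0.1204, 0.424]
tool_rot: [-3.141, 0.002, -3.04]
ft_force: [-0.6, 0.8, -2.8]
opening: 0.348
grasp_force: 38.7
t 11.37 ee [ 0.5817 -0.1204  0.424 ] rpy [-3.141e+00  2.000e-03 -3.040e+00] q [-0.22  0.27  0.48  1.1  -0.12  1.8   1.89] F [-0.6  0.8 -2.8] op 0.348 gf 38.7
shift [4.04 0.43 0.15] turn [-0.0003  0.0007 -0.0796]
```

```bash
python3 -m crank '[[[0,0,0,0,0,-0.039,0],[0,0,0,0,0,-0.039,0],[0.9,0.35,0,0,0,0,0],[0.9,0.35,0,0,0,0,0],[0.9,0.35,0,0,0,0,0]]]'>/dev/null && python3 -m crank '[[[0.9,0.35,0,0,0,0,0],[0,0,0,0,0,0,0],[0,0,0,0,0,0,0],[0,0,0,0,0,0,0],[0,0,0,0,0,0,0]]]'>/dev/null && python3 -m crank '[[[0,0,0,0,0,0,0],[0,0,0,0,0,0,0],[0,0,0,0,0,0,0],[0,0,0,0,0,0,0],[0,0,0,0,0,0,0]]]'
cat > mk.py <<'E'
from h import *
np.set_printoptions(precision=3,suppress=True)
go(.48,-.12,.42,Rt(-1.4986+1.85))
o=bot.observe(); s=bot.snapshot('side'); save(s,'side5.png')
R=Ro.from_euler('xyz',o['tool_rot']).as_matrix()@np.diag([-1,1,-1.]); P=o['ee_pos']-R@[0,0,.1297]
np.savez('pose5.npz',R=R,P=P)
# rectify dial plane: 0.25 mm per px, 100 mm square, gauge y right->left? u=+y, v=-z
xd=-.013
g=np.array([[-.05,.124],[.05,.124],[.05,.024],[-.05,.024]])
q=proj(s,[P+R@[xd,y,z] for y,z in g]); print('corners',q)
H=cv2.getPerspectiveTransform(q.astype(np.float32),np.float32([[0,0],[400,0],[400,400],[0,400]]))
d=cv2.warpPerspective(s['image'],H,(400,400),flags=cv2.INTER_CUBIC); np.save('dial.npy',d)
cv2.imwrite('pics/dial.png',d[...,::-1])
hsv=cv2.cvtColor(d,cv2.COLOR_RGB2HSV); h,sa,v=[hsv[...,i].astype(int) for i in range(3)]
for n,m in(('orange',((h<22)|(h>172))&(sa>110)&(v>80)),('white',(sa<60)&(v>110)),('blue',(h>95)&(h<130)&(sa>90)),('dark',v<55)):
    k,l,st,c=cv2.connectedComponentsWithStats(m.astype(np.uint8)); 
    for j in np.argsort(-st[1:,4])[:3]+1: print(n,st[j],c[j])
for n in('mark','pointer','gauge'):
    for r in bot.masks_of('side',n)[:3]:
        vv,uu=np.nonzero(r['pixels']); print(n,round(r['p'],2),r['extent'],len(uu),uu.mean(),vv.mean())
small=cv2.resize(d,(25,25),interpolation=cv2.INTER_AREA)
for row in small: print(' '.join('%3d%3d%3d'%tuple(x//10) for x in row))
E
python3 mk.py
```

```text
time: 12.62
ee_pos: [0.4851, -0.1173, 0.4221]
tool_rot: [3.142, -0.0, -2.801]
ft_force: [0.4, -0.5, -2.9]
opening: 0.343
grasp_force: 38.7
t 12.62 ee [ 0.485 -0.117  0.422] rpy [ 3.142 -0.    -2.801] q [-0.26  0.02  0.42  1.36 -0.01  1.77  2.07] F [ 0.4 -0.5 -2.9] op 0.343 gf 38.7
shift [ 0.23 -0.03  0.08] turn [ 0.    -0.    -0.004]
corners [[345.576 117.052]
 [277.226 114.935]
 [281.545 158.65 ]
 [341.706 160.608]]
orange [149 301  28  42 829] [162.292 321.127]
white [     0      0    400    400 123556] [208.088 209.614]
blue [  28    0  120  145 4913] [83.778 50.055]
blue [ 159  336   76   32 1516] [198.757 352.507]
blue [ 251    0   76   51 1196] [291.151  15.1  ]
dark [ 134    0  126   47 4407] [193.865  17.868]
dark [ 186  210   31   89 1825] [201.722 255.676]
dark [195 344  12  21 178] [201.376 355.006]
mark 0.65 [286.6, 125.7, 339.0, 155.2] 1085 311.7806451612903 139.1963133640553
mark 0.61 [283.5, 85.6, 341.6, 175.3] 3272 313.0165036674817 132.5192542787286
gauge 0.73 [280.7, 87.7, 342.3, 175.3] 3186 313.0430006277464 132.94852479598242
 17 16 15  18 17 16  18 17 15  18 17 1
[... 5511 characters left out ...]
  10 10  9  11 11 10  14 13 12  14 13 11   9  8  8   4  5  7   3  5  7   3  4  5   5  6  8   9  9 10  16 15 14  16 16 15  15 15 14  15 14 13  16 15 14  18 17 16  18 18 16  18 18 16  18 18 16  18 18 16
 18 17 16  18 18 16  18 18 16  17 17 15  11 11 10  10  9  9  10 10  9  13 12 12  17 16 15  14 13 13  10 10 11   9 10 10  10 10 10  13 13 12  15 15 14  16 16 15  15 14 13  13 12 11  16 15 14  18 17 16  18 18 16  18 18 16  18 18 16  18 18 16  18 18 16
 18 17 16  18 17 16  18 18 16  18 17 16  12 11 10   6  6  6   9  9  8  12 11 10  16 16 15  17 16 15  16 16 15  16 16 15  16 15 15  17 16 15  16 15 14  13 12 12   8  8  8  10  9  8  17 17 15  18 18 16  18 18 16  18 18 16  18 18 16  18 18 16  18 18 16
```

```bash
cat > rows.py <<'E'
from h import *
d=np.load('dial.npy').astype(float)
r,g,b=d[...,0],d[...,1],d[...,2]
org=np.clip((r-b)-25,0,None); org[:,:100]=0;org[:,300:]=0;org[:260]=0
dark=np.clip(90-d.max(2),0,None); dark[:,:180]=0;dark[:,225:]=0
U=np.arange(400)
print('v orange_u w dark_u w')
for v in range(196,376,8):
    o=org[v:v+8].sum(0);k=dark[v:v+8].sum(0)
    print(v+3.5,round((o*U).sum()/(o.sum()+1e-6),1),int(o.sum()),round((k*U).sum()/(k.sum()+1e-6),1),int(k.sum()), 'blue', int(np.clip(b[v:v+8]-r[v:v+8]-5,0,None)[:,100:300].sum()))
vv,uu=np.nonzero(org>20); w=org[vv,uu]; m=np.array([(uu*w).sum(),(vv*w).sum()])/w.sum(); C=np.cov(np.c_[uu,vv].T,aweights=w); e,V=np.linalg.eigh(C); print('cen',m,'axes std',np.sqrt(e)/4,'dir',np.arctan2(V[0,1],V[1,1]))
E
python3 rows.py
python3 - <<'E'
import sys; sys.path.insert(0,'.')
from h import *
P=np.load('pose5.npz'); R,P=P['R'],P['P']; s=bot.snapshot('side')
r=[x for x in bot.masks_of('side','mark')+bot.masks_of('side','pointer')]
g=np.array([[-.05,.124],[.05,.124],[.05,.024],[-.05,.024]]); q=proj(s,[P+R@[-.013,y,z] for y,z in g])
H=cv2.getPerspectiveTransform(q.astype(np.float32),np.float32([[0,0],[400,0],[400,400],[0,400]]))
for x in r:
    m=cv2.warpPerspective(x['pixels'].astype(np.uint8),H,(400,400)); v,u=np.nonzero(m); print(x['p'],len(u),u.min(),u.max(),v.min(),v.max(),u.mean(),v.mean())
E
```

```text
v orange_u w dark_u w
199.5 0.0 0 205.7 19 blue 0
207.5 0.0 0 202.7 2833 blue 0
215.5 0.0 0 202.1 9023 blue 0
223.5 0.0 0 201.4 11363 blue 0
231.5 0.0 0 201.1 9596 blue 0
239.5 0.0 0 201.8 8265 blue 0
247.5 0.0 0 202.7 9386 blue 0
255.5 0.0 0 202.9 12111 blue 0
263.5 0.0 0 202.1 15566 blue 0
271.5 0.0 0 201.1 17343 blue 0
279.5 0.0 0 200.8 15605 blue 0
287.5 162.8 16 200.8 10632 blue 0
295.5 166.0 2281 200.8 4707 blue 0
303.5 165.9 7126 200.8 1286 blue 0
311.5 164.8 10446 201.5 556 blue 0
319.5 162.7 11310 201.8 534 blue 0
327.5 159.7 10395 200.9 1760 blue 1706
335.5 155.8 7142 200.0 3283 blue 8363
343.5 148.6 3214 199.0 5166 blue 14652
351.5 143.6 2107 199.7 7650 blue 18198
359.5 142.6 1333 198.8 8072 blue 16767
367.5 142.4 184 196.0 3784 blue 7292
375.5 0.0 0 193.5 80 blue 484
cen [160.90911325 321.49213759] axes std [1.51409578 3.35744291] dir -0.47936483626439846
0.79 64486 42 350 54 354 196.516422169153 201.43448190304872
0.64 3923 181 225 194 317 201.97094060667857 251.85980117257202
0.23 121723 15 375 0 399 190.3580588713719 194.06747286872653
```

```bash
python3 -m crank '[[[0,0,1,0,0,0,0],[0,0,1,0,0,0,0],[0,0,1,0,0,0,0],[-0.5,-0.2,1,0,0.036,0,0],[-0.5,-0.2,1,0,0.036,0,0]]]'>/dev/null && python3 -m crank '[[[0,0,0,0,0.036,0,0],[0,0,0,0,0.036,0,0],[0,0,0,0,0,0,0],[0,0,0,0,0,0,0],[0,0,0,0,0,0,0]]]'>/dev/null && python3 -m crank '[[[0,0,0,0,0,0,0],[0,0,0,0,0,0,0],[0,0,0,0,0,0,0],[0,0,0,0,0,0,0],[0,0,0,0,0,0,0]]]'
sed -i '/^small/,$d' mk.py; python3 mk.py; python3 rows.py
```

```text
time: 14.22
ee_pos: [0.509, -0.1194, 0.2966]
tool_rot: [3.141, -0.451, -2.801]
ft_force: [0.6, 0.1, -3.2]
opening: 0.334
grasp_force: 39.9
t 14.22 ee [ 0.509 -0.119  0.297] rpy [ 3.141 -0.451 -2.801] q [-0.26  0.42  0.42  1.25  0.04  1.9   2.08] F [ 0.6  0.1 -3.2] op 0.334 gf 39.9
shift [ 3.14  0.36 -3.96] turn [ 0.001 -0.143 -0.004]
corners [[346.866 158.632]
 [289.043 156.728]
 [289.684 206.188]
 [343.695 208.031]]
orange [164 257  26  38 650] [176.314 274.282]
orange [  0 257  43  18 356] [ 20.733 265.236]
white [     0      0    400    400 100488] [209.541 163.542]
white [187 379  61  21 723] [216.795 391.628]
white [188 252  20  34 347] [199.937 271.228]
blue [ 118  336  193   64 8096] [214.77  370.663]
blue [  55    0   99   81 1806] [106.21   31.219]
blue [ 177  293   74   23 1282] [213.958 304.256]
dark [ 142    0  122   31 3079] [199.97   12.462]
dark [ 298  294   55  106 2469] [320.82  342.726]
dark [ 198  179   27   68 1093] [210.156 217.32 ]
mark 0.91 [294.2, 167.0, 339.4, 194.3] 1006 316.60636182902584 179.43836978131213
gauge 0.56 [292.4, 134.9, 343.9, 216.3] 2533 316.9
[... 354 characters left out ...]
.1 13513 blue 0
239.5 0.0 0 210.1 10215 blue 0
247.5 0.0 0 210.3 3610 blue 0
255.5 0.0 0 211.9 338 blue 0
263.5 179.5 9888 0.0 0 blue 0
271.5 177.6 10871 0.0 0 blue 0
279.5 175.0 9903 213.6 266 blue 0
287.5 169.6 5950 211.6 2933 blue 2003
295.5 161.6 2620 207.1 6477 blue 12535
303.5 159.9 1506 206.6 7909 blue 20248
311.5 158.3 138 206.3 6783 blue 15684
319.5 0.0 0 206.6 2600 blue 4313
327.5 0.0 0 0.0 0 blue 117
335.5 0.0 0 0.0 0 blue 3207
343.5 0.0 0 200.8 694 blue 13727
351.5 0.0 0 201.9 5199 blue 31805
359.5 0.0 0 201.7 7232 blue 45849
367.5 0.0 0 200.6 5915 blue 48691
375.5 0.0 0 192.3 3084 blue 44620
cen [175.65319599 274.95069554] axes std [1.40823124 2.69085613] dir -0.6020199128423779
```

```bash
cat > mk2.py <<'E'
from h import *
np.set_printoptions(precision=3,suppress=True)
o=bot.observe(); s=bot.snapshot('side'); s2=dict(s); Rtool=Ro.from_euler('xyz',o['tool_rot']).as_matrix(); G=o['ee_pos']-.019*Rtool[:,2]
m=[x for x in bot.masks_of('side','mark') if x['p']>.4][0]['pixels']; 
pm=[x for x in bot.masks_of('side','pointer') if x['p']>.4]
R0=Rtool@np.diag([-1,1,-1.])
for psi in np.arange(-.6,.2,.1):
    R=R0@Ro.from_euler('y',psi).as_matrix(); P=G-R@[0,0,.1487]
    g=np.array([[-.05,.124],[.05,.124],[.05,.024],[-.05,.024]]); q=proj(s,[P+R@[-.013,y,z] for y,z in g])
    H=cv2.getPerspectiveTransform(q.astype(np.float32),np.float32([[0,0],[400,0],[400,400],[0,400]]))
    w=cv2.warpPerspective(m.astype(np.uint8),H,(400,400)); v,u=np.nonzero(w)
    d=cv2.warpPerspective(s['image'],H,(400,400),flags=cv2.INTER_CUBIC).astype(float)
    org=np.clip(d[...,0]-d[...,2]-25,0,None); 
    org[:,:100]=0;org[:,260:]=0;org[:230]=0;org[380:]=0
    vv,uu=np.nonzero(org>20); ww=org[vv,uu]; oc=np.array([(uu*ww).sum(),(vv*ww).sum()])/ww.sum()
    dk=np.clip(80-d.max(2),0,None); dk[:,:185]=0; dk[:,230:]=0; dk[:150]=0; dk[290:]=0; v2,u2=np.nonzero(dk>10)
    cu,cv=(u.min()+u.max())/2,(v.min()+v.max())/2
    print(round(psi,1),'tilt',round(np.arcsin(R[2,0]),2),'card',u.min(),u.max(),v.min(),v.max(),'orange',oc,'ang',np.arctan2(oc[0]-cu,oc[1]-cv),'pointer',u2.mean(),v2.min(),v2.max(),'ang(pointer u)',np.arctan2(oc[0]-u2.mean(),oc[1]-cv))
for x in pm: print('pm',x['p'],x['extent'])
E
python3 mk2.py
```

```text
mk2.py:15: RuntimeWarning: invalid value encountered in divide
  vv,uu=np.nonzero(org>20); ww=org[vv,uu]; oc=np.array([(uu*ww).sum(),(vv*ww).sum()])/ww.sum()
mk2.py:18: RuntimeWarning: Mean of empty slice.
  print(round(psi,1),'tilt',round(np.arcsin(R[2,0]),2),'card',u.min(),u.max(),v.min(),v.max(),'orange',oc,'ang',np.arctan2(oc[0]-cu,oc[1]-cv),'pointer',u2.mean(),v2.min(),v2.max(),'ang(pointer u)',np.arctan2(oc[0]-u2.mean(),oc[1]-cv))
  ret = ret.dtype.type(ret / rcount)
Traceback (most recent call last):
  File "mk2.py", line 18, in <module>
    print(round(psi,1),'tilt',round(np.arcsin(R[2,0]),2),'card',u.min(),u.max(),v.min(),v.max(),'orange',oc,'ang',np.arctan2(oc[0]-cu,oc[1]-cv),'pointer',u2.mean(),v2.min(),v2.max(),'ang(pointer u)',np.arctan2(oc[0]-u2.mean(),oc[1]-cv))
                                                                                                                                                                    ~~~~~~^^
ValueError: zero-size array to reduction operation minimum which has no identity
```

```bash
sed -i "s/    cu,cv=/    if not len(u2): u2=np.array([np.nan]);v2=u2\n    cu,cv=/" mk2.py; python3 -W ignore mk2.py
```

```text
-0.6 tilt 0.15 card 44 378 136 399 orange [nan nan] ang nan pointer nan nan nan ang(pointer u) nan
-0.5 tilt 0.05 card 47 373 108 399 orange [nan nan] ang nan pointer nan nan nan ang(pointer u) nan
-0.4 tilt -0.05 card 50 368 88 399 orange [181.841 377.011] ang -0.20068172090315264 pointer 211.99810606060606 259 289 ang(pointer u) -0.22214783617785352
-0.3 tilt -0.15 card 52 364 75 398 orange [177.809 353.012] ang -0.2535514655137437 pointer 211.42502218278617 227 289 ang(pointer u) -0.2808960889900527
-0.2 tilt -0.25 card 53 361 66 357 orange [177.121 317.589] ang -0.2745295420434016 pointer 210.42478386167147 204 289 ang(pointer u) -0.3041807154116479
-0.1 tilt -0.35 card 55 358 61 327 orange [176.748 291.571] ang -0.2959715833523572 pointer 209.63543658381136 188 265 ang(pointer u) -0.32510314607222557
-0.0 tilt -0.45 card 56 356 58 306 orange [176.467 272.959] ang -0.3139451481422573 pointer 209.03838245373544 177 289 ang(pointer u) -0.34386082468046886
0.1 tilt -0.55 card 57 354 56 291 orange [176.195 260.102] ang -0.32629362511350046 pointer 208.23062015503876 169 289 ang(pointer u) -0.3543092712271775
```

```bash
python3 -m crank '[[[0,0,0,0,-0.036,0,0],[0,0,0,0,-0.036,0,0],[0,0,0,0,-0.036,0,0],[0,0,0,0,-0.036,0,0],[0,0,0,-0.0334,0,0,0]]]'>/dev/null && python3 -m crank '[[[0.5,0,-0.5,-0.0334,0,0,0],[0.5,0,-0.5,-0.0334,0,0,0],[0,0,0,0,0,0,0],[0,0,0,0,0,0,0],[0,0,0,0,0,0,0]]]'>/dev/null && python3 -m crank '[[[0,0,0,0,0,0,0],[0,0,0,0,0,0,0],[0,0,0,0,0,0,0],[0,0,0,0,0,0,0],[0,0,0,0,0,0,0]]]'
cat > mk3.py <<'E'
from h import *
np.set_printoptions(precision=3,suppress=True)
go(.5804,-.1217,.33,Rt(-1.4986))
o=bot.observe(); s=bot.snapshot('side'); Rtool=Ro.from_euler('xyz',o['tool_rot']).as_matrix(); R0=Rtool@np.diag([-1,1,-1.])
print('lean',np.arcsin(-R0[2,1])*-1)
m=([x for x in bot.masks_of('side','mark') if x['p']>.4] or [None])[0]
for psi in(-.1,0,.1,.2):
    R=R0@Ro.from_euler('y',psi).as_matrix(); P=o['ee_pos']-.019*Rtool[:,2]-R@[0,0,.1487]
    g=np.array([[-.05,.124],[.05,.124],[.05,.024],[-.05,.024]]); q=proj(s,[P+R@[-.013,y,z] for y,z in g])
    H=cv2.getPerspectiveTransform(q.astype(np.float32),np.float32([[0,0],[400,0],[400,400],[0,400]]))
    d=cv2.warpPerspective(s['image'],H,(400,400),flags=cv2.INTER_CUBIC).astype(float)
    if m is not None:
        v,u=np.nonzero(cv2.warpPerspective(m['pixels'].astype(np.uint8),H,(400,400))); print(psi,'card',u.min(),u.max(),v.min(),v.max(),'cen',(u.min()+u.max())/2,(v.min()+v.max())/2)
    org=np.clip(d[...,0]-d[...,2]-25,0,None); org[:,:90]=0;org[:,260:]=0;org[:230]=0;org[380:]=0
    dk=np.clip(80-d.max(2),0,None); dk[:,:120]=0; dk[:,235:]=0; dk[:180]=0; dk[330:]=0
    U=np.arange(400)
    if psi in(0,):
        for v in range(190,376,10): o1=org[v:v+10].sum(0);k=dk[v:v+10].sum(0); print(v+4.5,'org',round((o1*U).sum()/(o1.sum()+1e-6),1),int(o1.sum()),'dark',round((k*U).sum()/(k.sum()+1e-6),1),int(k.sum()))
    vv,uu=np.nonzero(org>20); w=org[vv,uu]; print('orange',(uu*w).sum()/w.sum(),(vv*w).sum()/w.sum(),w.sum())
    vv,uu=np.nonzero(dk>15); w=dk[vv,uu]; f=np.polyfit(vv,uu,1,w=np.sqrt(w)); print('pointer line slope',f, 'ang',np.arctan(f[0]))
E
python3 mk3.py
```

```text
time: 15.97
ee_pos: [0.487, -0.1309, 0.3207]
tool_rot: [2.827, 0.0, -2.8]
ft_force: [0.1, -0.2, -3.0]
opening: 0.334
grasp_force: 39.8
t 15.97 ee [ 0.487 -0.131  0.321] rpy [ 2.827  0.    -2.8  ] q [-0.08  0.2   0.52  1.43 -0.33  1.75  2.33] F [ 0.1 -0.2 -3. ] op 0.334 gf 39.8
shift [-3.64 -0.74 -0.63] turn [ 0.07  -0.092  0.58 ]
lean 0.3147724669350324
orange nan nan 0.0
pointer line slope [ -0.317 271.551] ang -0.3067969731782115
194.5 org 0.0 0 dark 208.3 13470
204.5 org 0.0 0 dark 206.1 14261
214.5 org 0.0 0 dark 203.3 8902
224.5 org 0.0 0 dark 198.3 2670
234.5 org 200.7 2116 dark 194.0 857
244.5 org 198.9 412 dark 194.3 1944
254.5 org 0.0 0 dark 197.5 4553
264.5 org 0.0 0 dark 202.8 2862
274.5 org 0.0 0 dark 208.8 5
284.5 org 0.0 0 dark 0.0 0
294.5 org 0.0 0 dark 0.0 0
304.5 org 0.0 0 dark 0.0 0
314.5 org 0.0 0 dark 163.9 972
324.5 org 0.0 0 dark 171.6 4793
334.5 org 0.0 0 dark 0.0 0
344.5 org 0.0 0 dark 0.0 0
354.5 org 0.0 0 dark 0.0 0
364.5 org 0.0 0 dark 0.0 0
374.5 org 0.0 0 dark 0.0 0
orange nan nan 0.0
pointer line slope [ -0.342 275.504] ang -0.32923408558530426
orange 90.65461847389558 231.32530120481928 249.0
pointer line slope [ -0.114 229.293] ang -0.1130601637229791
orange nan nan 0.0
pointer line slope [ -0.064 210.539] ang -0.06391260815822919mk3.py:19: RuntimeWarning: invalid value encountered in scalar divide
  vv,uu=np.nonzero(org>20); w=org[vv,uu]; print('orange',(uu*w).sum()/w.sum(),(vv*w).sum()/w.sum(),w.sum())
```

```bash
sed -i 's/for psi in(-.1,0,.1,.2)/for psi in(-.15,-.22,-.3)/; s/if psi in(0,)/if psi==-.22/; s/x\[.p.\]>.4\] or/x["p"]>.15 and x["pixels"].sum()<1300] or/; s/org\[:230\]=0;org\[380:\]=0/org[:215]=0/; s/dk\[330:\]=0/dk[300:]=0/' mk3.py; python3 -W ignore mk3.py | tail -n +3
python3 - <<'E'
import sys; sys.path.insert(0,'.')
from h import *
s=bot.snapshot('side'); d=s['image'].astype(int)
for n in('mark','pointer','gauge','grip'):
    for r in bot.masks_of('side',n)[:2]: print(n,r['p'],r['extent'],r['pixels'].sum())
m=(d[...,0]-d[...,2]>32); m[:,:285]=0;m[:,345:]=0;m[:130]=0;m[215:]=0
v,u=np.nonzero(m); print(len(u),sorted(zip(v.tolist(),u.tolist())))
E
```

```text
lean 0.31476654788817116
-0.15 card 48 362 77 343 cen 205.0 210.0
orange nan nan 0.0
pointer line slope [ -0.296 268.049] ang -0.28768681172250443
-0.22 card 34 354 96 399 cen 194.0 247.5
194.5 org 0.0 0 dark 0.0 0
204.5 org 0.0 0 dark 0.0 0
214.5 org 0.0 0 dark 0.0 0
224.5 org 0.0 0 dark 0.0 0
234.5 org 0.0 0 dark 0.0 0
244.5 org 0.0 0 dark 193.8 1022
254.5 org 0.0 0 dark 193.3 5309
264.5 org 0.0 0 dark 191.4 8987
274.5 org 0.0 0 dark 189.0 10512
284.5 org 0.0 0 dark 185.6 10955
294.5 org 0.0 0 dark 182.0 11904
304.5 org 0.0 0 dark 0.0 0
314.5 org 0.0 0 dark 0.0 0
324.5 org 0.0 0 dark 0.0 0
334.5 org 0.0 0 dark 0.0 0
344.5 org 169.5 22 dark 0.0 0
354.5 org 165.3 824 dark 0.0 0
364.5 org 160.0 2018 dark 0.0 0
374.5 org 155.1 1837 dark 0.0 0
orange nan nan 0.0
pointer line slope [ -0.292 268.538] ang -0.2838361582345403
-0.3 card 13 342 129 399 cen 177.5 264.0
orange nan nan 0.0
mark 0.7 [312.1, 170.8, 313.7, 183.2] 35
pointer 0.51 [288.0, 164.4, 329.9, 184.7] 516
pointer 0.5 [303.9, 175.7, 314.6, 187.3] 31
gauge 0.86 [282.6, 141.2, 335.2, 195.8] 2050
grip 0.97 [284.0, 137.4, 336.4, 2
[... 484 characters left out ...]
190, 337), (190, 338), (190, 339), (190, 340), (191, 333), (191, 334), (191, 335), (191, 336), (191, 337), (191, 338), (191, 339), (191, 340), (191, 341), (191, 342), (191, 343), (192, 337), (192, 338), (192, 339), (192, 340), (192, 341), (192, 342), (192, 343), (192, 344), (193, 341), (193, 342), (193, 343), (193, 344)]Traceback (most recent call last):
  File "mk3.py", line 20, in <module>
    vv,uu=np.nonzero(dk>15); w=dk[vv,uu]; f=np.polyfit(vv,uu,1,w=np.sqrt(w)); print('pointer line slope',f, 'ang',np.arctan(f[0]))
                                            ~~~~~~~~~~^^^^^^^^^^^^^^^^^^^^^^
    raise TypeError("expected non-empty vector for x")
TypeError: expected non-empty vector for x
```

```bash
python3 -m crank '[[[0,0,-0.4,0.0334,0,0,0],[0,0,-0.4,0.0334,0,0,0],[0,0,0,0.0334,0,0,0],[0,0,0,0,0,0.0387,0],[0,0,0,0,0,0.0387,0]]]'>/dev/null && python3 -m crank '[[[0,0,0,0,0,0.0387,0],[0,0,0,0,0,0.0387,0],[0,0,0,0,0,0.0387,0],[0,0,0,0,0,0.0387,0],[0,0,0,0,0,0.0387,0]]]'>/dev/null && python3 -m crank '[[[0,0,0,0,0,0.0387,0],[0,0,0,0,0,0.0387,0],[0,0,0,0,0,0.0387,0],[0,0,0,0,0,0.0387,0],[0,0,0,0,0,0.0387,0]]]'>/dev/null && python3 -m crank '[[[0,0,0,0,0,0.0387,0],[0,0,0,0,0,0.0387,0],[0,0,0,0,0,0.0387,0],[0,0,0,0,0,0,0]]]'
python3 -c "
from h import *
go(.5804,-.1217,.24,Rt(-1.4986))"
```

```text
time: 18.0
ee_pos: [0.4885, -0.1361, 0.3399]
tool_rot: [-3.141, -0.001, 1.652]
ft_force: [0.2, -0.4, -2.6]
opening: 0.332
grasp_force: 39.9
t 18.0 ee [ 0.4885 -0.1361  0.3399] rpy [-3.141e+00 -1.000e-03  1.652e+00] q [-0.27  0.02  0.46  1.53 -0.01  1.6   0.27] F [ 0.2 -0.4 -2.6] op 0.332 gf 39.9
shift [0.27 3.71 4.  ] turn [-0.0001 -0.0002  0.0029]
```

```bash
python3 -m crank '[[[0.07,0.93,0.4,0,0,0,0],[0.07,0.93,0.4,0,0,0,0],[0.07,0.93,0.4,0,0.032,0,0],[0.07,0.93,0.4,0,0.032,0,0],[0,0,0,0,0,0.003,0]]]'>/dev/null && python3 -m crank '[[[0,0,0,0,0,0,0],[0,0,0,0,0,0,0]]]'
cat > psi.py <<'E'
from fit import *
np.set_printoptions(precision=4,suppress=True)
go(.5804,-.1217,.30,Rt(-1.4986))
o=bot.observe(); Rtool=Ro.from_euler('xyz',o['tool_rot']).as_matrix(); R0=Rtool@np.diag([-1,1,-1.]); G=o['ee_pos']-.019*Rtool[:,2]
def pose(psi,dx,dz=0): R=R0@Ro.from_euler('y',psi).as_matrix(); return R,G-R@[-dx,0,.1487+dz]
sad=np.array([[x,y,z] for x in(-.018,.018) for y,z in((-.026,.004),(.026,.004),(0,.032))])
T={}
for c in('side',):
    R,P=pose(-.1,0); q=proj(S[c],[P+R@[0,0,.06]])[0]; x0,y0=(q-[35,35]).astype(int); x1,y1=x0+70,y0+80
    im=cv2.GaussianBlur(S[c]['image'][y0:y1,x0:x1].astype(float),(0,0),.6); m=im[...,2]>1.4*im[...,0]+4
    n,l,st,_=cv2.connectedComponentsWithStats(m.astype(np.uint8)); T[c]=((x0,y0,x1,y1),(l==1+np.argmax(st[1:,4])).astype(np.float32),(im.max(2)<60)&~m); print(c,T[c][1].sum())
def cost(p):
    R,P=pose(p[0],p[1]); e=0
    for c,(roi,t,dk) in T.items():
        z=np.zeros(((roi[3]-roi[1])*F,(roi[2]-roi[0])*F),np.uint8)
        for X in(np.r_[disc(-.0085,.044),disc(.012,.044)],sad): fill(z,S[c],X@R.T+P,roi,1)
        e+=(((down(z)-t)**2)*~dk).sum()
    return e
for psi in np.arange(-.5,.2,.1):
    r=minimize(lambda a:cost([psi,a[0]]),[0],method='Nelder-Mead',options=dict(initial_simplex=[[-.006],[.006]],xatol=1e-4)); print('psi',round(psi,1),'dx',r.x,'cost',round(r.fun,1),'cost0',round(cost([psi,0]),1))
r=min((minimize(cost,[a,0],method='Nelder-Mead',options=dict(initial_simplex=[[a,0],[a+.1,0],[a,.006]],xatol=1e-4)) for a in(-.3,-.1,0)),key=lambda r:r.fun); R,P=pose(*r.x); print(r.x,r.fun,'gauge z',R[:,2],'saddle',P+R@[0,0,.012])
E
python3 psi.py
```

```text
time: 18.58
ee_pos: [0.5804, -0.1206, 0.3002]
tool_rot: [-3.14, -0.2, 1.651]
ft_force: [0.4, -0.2, -2.6]
opening: 0.333
grasp_force: 39.9
t 18.68 ee [ 0.5805 -0.1197  0.3017] rpy [ 3.141 -0.2    1.652] q [-0.14  0.3   0.51  1.34 -0.33  1.62  0.43] F [-0.7 -0.2 -2.8] op 0.334 gf 39.9
shift [-0.09 -0.01  0.05] turn [ 0.     -0.0638  0.0028]
side 575.0
psi -0.5 dx [-0.0371] cost 626.3 cost0 1312.2
psi -0.4 dx [-0.021] cost 503.0 cost0 986.1
psi -0.3 dx [-0.013] cost 333.0 cost0 558.9
psi -0.2 dx [-0.0041] cost 189.4 cost0 217.7
psi -0.1 dx [0.0068] cost 122.8 cost0 318.2
psi -0.0 dx [0.014] cost 232.8 cost0 712.0
psi 0.1 dx [0.0211] cost 373.3 cost0 1014.1
[-0.0924  0.0074] 121.39197540283203 gauge z [ 0.0078 -0.1076  0.9942] saddle [ 0.5803 -0.1161  0.1836]
```

```bash
python3 -m crank '[[[0,0,0,0,-0.032,0,0],[0,0,0,0,0,0.003,0],[0,0,0,0,0,0,0]]]' >/dev/null
python3 -c "
from h import *
go(.5804,-.1197,.22,Rt(-1.4986))"; python3 psi.py | tail -1
```

```text
t 18.93 ee [ 0.5808 -0.1171  0.3019] rpy [ 3.141 -0.104  1.645] q [-0.21  0.27  0.51  1.37 -0.23  1.58  0.36] F [-0.7 -0.4 -3.2] op 0.338 gf 39.9
shift [-0.44 -0.02  3.25] turn [ 0.0001 -0.033   0.0005]
[-0.0878  0.0045] 137.4405975341797 gauge z [ 0.0025 -0.0151  0.9999] saddle [ 0.5805 -0.1241  0.1832]
```

```bash
python3 -m crank '[[[-0.083,0,0.8,0,0,0,0],[-0.083,0,0.8,0,0,0,0],[-0.083,0,0.8,0,0,0,0],[-0.083,0,0.8,0,0,0,0],[0,0,0,0,0,0,0]]]' && python3 -m crank '[[[0,0,0,0,0,0,0],[-0.021,0,0.2,0,0,0,0],[-0.021,0,0.2,0,0,0,0],[0,0,0,0,0,0,0]]]'
python3 -c "
from h import *
go(.5804,-.1171,.2037,Rt(-1.4986))"
```

```text
time: 19.45
ee_pos: [0.5782, -0.1207, 0.2159]
tool_rot: [-3.133, -0.103, 1.637]
ft_force: [-0.7, -0.1, -3.5]
opening: 0.335
grasp_force: 39.9
time: 19.78
ee_pos: [0.5804, -0.1205, 0.2095]
tool_rot: [-3.139, -0.101, 1.639]
ft_force: [-0.0, -0.3, -2.8]
opening: 0.334
grasp_force: 39.9
t 19.78 ee [ 0.5804 -0.1205  0.2095] rpy [-3.139 -0.101  1.639] q [-0.21  0.3   0.49  1.52 -0.24  1.4   0.39] F [-0.  -0.3 -2.8] op 0.334 gf 39.9
shift [0.11 0.01 0.25] turn [-0.0008 -0.0321 -0.0012]
```

```bash
python3 -m crank '[[[-0.01,0,0.1,0,0,0,0],[0,0,0.1,0,0,0,0],[0,0,0,0,0,0,0]]]' | grep -E 'ee|ft'; python3 -m crank '[[[-0.01,0,0.06,0,0,0,0],[0,0,0.06,0,0,0,0],[0,0,0,0,0,0,0]]]'
```

```text
ee_pos: [0.5801, -0.1204, 0.2052]
ft_force: [-2.4, -0.1, 2.0]
time: 20.28
ee_pos: [0.5806, -0.1207, 0.2034]
tool_rot: [-3.14, -0.1, 1.639]
ft_force: [-4.8, -1.9, 10.7]
opening: 0.336
grasp_force: 39.8
```

```bash
python3 -m crank '[[[0,-0.05,0,0,0,0,0],[0,0,0,0,0,0,0],[0,0,0,0,0,0,0],[0,0,0,0,0,0,0]]]'; python3 psi.py | sed -n '1,2p;$p'
```

```text
time: 20.62
ee_pos: [0.5795, -0.1206, 0.2033]
tool_rot: [-3.141, -0.1, 1.639]
ft_force: [-2.2, 0.2, 9.5]
opening: 0.335
grasp_force: 39.8
t 20.72 ee [ 0.5795 -0.1207  0.2033] rpy [-3.141 -0.1    1.639] q [-0.21  0.3   0.49  1.54 -0.24  1.38  0.39] F [-3.2  0.   8.6] op 0.333 gf 39.8
shift [ 0.34  0.03 -3.85] turn [-0.0002 -0.0319 -0.0012]
[-0.0709  0.007 ] 56.6466064453125 gauge z [ 0.0028 -0.0292  0.9996] saddle [ 0.5797 -0.1255  0.0854]
```

```bash
python3 -m crank '[[[0,-0.297,0.001,-0.02,0,-0.0018,0],[0,-0.297,0.001,-0.02,0,-0.0018,0],[0,-0.297,0.001,-0.02,0,-0.0018,0],[0,0,0,0,0,0,0],[0,0,0,0,0,0,0]]]'
cat > st.py <<'E'
from h import *
o=bot.observe(); R=Ro.from_euler('xyz',o['tool_rot']).as_matrix(); B=np.array([.5792,-.1255,.085]); L=np.arcsin(R[2,1])
X=Rt(-1.4986,L); off=np.array([.0002,0,.1179])
T=B+Ro.from_euler('Z',-1.4986).as_matrix()@np.array([0,-.1179*np.sin(L),.1179*np.cos(L)])
d=Ro.from_euler('Z',-1.4986).as_matrix().T@(o['ee_pos']-T)
print('t',o['time'],'lean',L,'dev from arc (bar x,across,z) mm',np.round(d*1e3,1),'F',np.round(o['ft_force'],1),'qd',abs(o['qd']).max(),'q',np.round(o['joint_pos'],2),'gf',o['grasp_force'],'op',o['opening'])
E
python3 st.py
```

```text
time: 21.13
ee_pos: [0.5567, -0.1216, 0.2011]
tool_rot: [2.953, -0.1, 1.656]
ft_force: [0.2, -0.4, -1.8]
opening: 0.336
grasp_force: 39.9
t 21.1333 lean 0.18800129607165597 dev from arc (bar x,across,z) mm [-5.5 -0.2  0.3] F [ 0.2 -0.4 -1.8] qd 0.05062493986230088 q [-0.22  0.08  0.49  1.77 -0.21  1.16  0.41] gf 39.92882251739502 op 0.3358672243500521
```

```bash
python3 -m crank '[[[0,-0.297,0.02,-0.02,0,-0.0018,0],[0,-0.297,0.02,-0.02,0,-0.0018,0],[0,0,0,0,0,0,0],[0,0,0,0,0,0,0],[0,0,0,0,0,0,0]]]' >/dev/null; python3 st.py; python3 psi.py | tail -1
```

```text
t 21.55 lean 0.31289883916500216 dev from arc (bar x,across,z) mm [-5.6  1.2  0.2] F [-4.6 -1.1  9.2] qd 0.014614432209721435 q [-0.22 -0.05  0.49  1.92 -0.21  1.01  0.44] gf 39.932963848114014 op 0.3388039269572816
[-0.1751 -0.0085] 31.11496925354004 gauge z [-0.3108  0.0543  0.9489] saddle [ 0.5804 -0.1237  0.085 ]
```

```bash
python3 -m crank '[[[0,0,0,0.0,0,0,0],[0,0,0,0,0,0,0],[0,0,0,0,0,0,0],[0,0,0,0,0,0,0],[0,0,0,0,0,0,0]]]' >/dev/null;python3 st.py; python3 -m crank '[[[0,0,0,0.0,0,0,0],[0,0,0,0,0,0,0],[0,0,0,0,0,0,0],[0,0,0,0,0,0,0],[0,0,0,0,0,0,0]]]' >/dev/null; python3 -m crank '[[[0,0,0,0.0,0,0,0],[0,0,0,0,0,0,0],[0,0,0,0,0,0,0],[0,0,0,0,0,0,0],[0,0,0,0,0,0,0]]]' >/dev/null; python3 st.py;  python3 psi.py | tail -1
```

```text
t 22.0667 lean 0.3123448305923374 dev from arc (bar x,across,z) mm [-5.4  1.4  0.2] F [-5.7 -1.1 11.1] qd 0.0014842098495884345 q [-0.22 -0.04  0.49  1.92 -0.21  1.01  0.44] gf 39.93039786815643 op 0.33299803717460097
t 22.9 lean 0.31223762102998176 dev from arc (bar x,across,z) mm [-5.4  1.4  0.1] F [-5.8 -1.4 10.5] qd 0.0014191490522022993 q [-0.22 -0.04  0.49  1.92 -0.21  1.01  0.44] gf 39.93032991886139 op 0.33111114945592746
[-0.1762 -0.0091] 25.581018447875977 gauge z [-0.3107  0.0555  0.9489] saddle [ 0.5805 -0.1234  0.085 ]
```

```bash
python3 -c "
from rig import bot
print(bot.finish_job())"
```

```text
the job is handed in; nothing more can be done
None
```

I handed the job in at about 23 s. The gripper still holds the gauge at rest with its saddle pressed on the bar (about 13 N), leaning 0.31 rad towards the robot. That lean put the pointer over the orange mark when I held the dial up to the camera. On the bar the dial faces away from both cameras, so I could not see the final pointer reading, and no verdict came back.

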